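Pack the tattoo kit into its station tray

TASK

Class is over: pack the tattoo kit into the steel tray. Stand the large and the small spouted ink bottles upright in the wide and the narrow round wells, lay the cordless machine lengthways in the long slim bay, and lay the carton of cartridges flat in the shorter, broader bay. The two flat-capped gel bottles stay with the class, so leave them standing where they are.

Things in the scene. Friction and masses are not known exactly. Their poses are not given: they have to be found in the camera images.
- ink_large: Large ink bottle, to pack: upright, black plastic, paper label; round body 50 mm across, straight-sided to 118 mm, then shoulder, narrow white collar and thin pointed white spout; 154 mm tall, about 260 g; grasp it near the top of the straight part. Origin: centre of its underside, z up. All loose things stand on a 3 mm grey mat.
- ink_small: Small ink bottle to be packed: the same shape in small, round body 30 mm across and straight-sided to 78 mm, then shoulder, narrow white collar and thin pointed white spout; 111 mm tall in all, about 50 g; grasp it near the top of the straight part. Its origin is the centre of its underside. z up along the bottle.
- gel_large: Look-alike that stays: upright black bottle with the same 50 mm body, straight to 118 mm, as the large ink bottle, but with a broad flat round white cap 40 mm across and no spout; 144 mm tall. Its origin is the centre of its underside.
- gel_small: Look-alike that stays: upright black bottle with the same 30 mm body, straight to 78 mm, as the small ink bottle, but with a broad flat round white cap 24 mm across and no spout; 104 mm tall. Its origin is the centre of its underside.
- machine: Cordless pen-shaped tattoo machine on its side, 140 mm long, about 220 g: square black battery 34 x 34 x 44 mm at its -x end, round aluminium body 34 mm across from 23 mm behind to 21 mm ahead of the middle, thinner grip and clear tip at +x. Origin: mid-length on its axis, 17 mm above what it lies on; x along it. Grasp across the middle; it balances 10 mm behind it.
- carton: Carton of needle cartridges, a white paper box with a small grey patch on top, lying flat, 100 mm long (x) x 50 mm wide (y) x 40 mm high, about 120 g. Its origin is the centre of its underside. It is picked across its 50 mm width.
- well_wide: Place for the large ink bottle: white module fixed in the steel tray, a 90 x 90 x 4 mm plate with a round collar, 66 mm inside, wall 3 mm, rim 49 mm above the underside. Origin: centre of the underside, on the collar's axis; the floor is 4 mm above it. All four modules lie in one tray (200 x 270 mm, rim 12 mm above the table) and are turned alike.
- well_narrow: Place for the small ink bottle: the same kind of module with a collar 46 mm inside diameter, 3 mm wall, its rim 34 mm above the plate's underside. Its origin is the centre of the plate's underside, on the collar's axis; the floor is 4 mm above the origin.
- bay_slim: Place for the machine: white module fixed in the steel tray, a 90 x 166 x 4 mm plate with an open-topped bay 50 mm wide (x) and 160 mm long (y) inside, walls 3 mm, up to 24 mm above the underside; side walls left out over the middle 56 mm for fingers. Origin: centre of the underside; the floor is 4 mm above it. Machine along y, either way round, at the middle.
- bay_broad: Place for the carton: module like the slim bay's, bay 66 mm wide (x) and 116 mm long (y) inside, walls 3 mm, up to 24 mm above the underside, side walls left out over the middle 56 mm. Origin: centre of the underside; the floor is 4 mm above it. Carton along y, either way round, at the middle.
Things that resemble listed ones, but are neither listed nor needed, are in the scene too. What is shaped like the machine but blue or red is not meant. What is shaped like the gel_large but yellow is not meant.

How it is judged:
By the outcome, as a careful person would: the job done as asked, in the order asked, and still so for the second after the job is handed in, with the robot touching nothing.
It also fails if it takes over 115 s, if anything falls off the work surface, if the arm or the gripper's body presses on something with over 40 N, if the wrist force passes 120 N, or if a joint passes its speed limit or range.

ROBOT

A 6-joint arm with a two-finger parallel gripper is mounted at the origin on the work surface. World frame = base frame: x ahead of the robot, y to its left, z up, the work surface at z = 0. Lengths are in m, angles in degrees, forces in N, time in s.
With the tool pointing down it reaches from about 0.35 to 0.925 m from the base axis. Payload 6.4 kg.
Tool frame: the origin (TCP) lies midway between the tips of the shut fingers; the grasp point (between the pads) lies 19 mm behind it (grip_point_offset is the distance from the TCP to the grasp point, in m); z points along the fingers, y is the line along which they close (so a half turn about z gives the same grasp; the last joint's range is limited). The gripper opens to 94 mm and grips with 3 to 60 N. Pads are 16 mm wide; open, the fingers measure 119 mm over their backs; the gripper's body (75 mm by 177 mm) begins 78 mm behind the grasp point.
Start: joints at [-9.975, 14.043, 89.255, -0, 76.702, -9.975], TCP at [0.65, 0, 0.205] pointing down, gripper open.
Joint ranges: [-179.41, 179.41], [-58.25, 129.5], [7.25, 145.43], [-54.29, 234.29], [11.92, 165.04], [-157.13, 157.13]. Speed limits (degrees/s): [147.25, 147.25, 180, 180, 180, 180].

INTERFACE

Orientations are given as a 3x3 rotation matrix whose columns are the frame's x, y, z axes.
In Python, from bench import get_obs, read_camera, sign_off, boxes_of, silhouettes, grip_point_offset gives the robot as it stands.
- The arm moves only by the tool send_rows, never from a script. Its argument "motion" is a list of rows, each an object of numbers: "tx", "ty", "tz": the shift along the tool's x, y, z in units of 50 mm (1.0 is 50 mm); "ax", "ay", "az": the turn, a rotation vector about the tool's x, y, z in units of 6 degrees (1.0 is 6 degrees). In form: [{"tx": .., "ty": .., "tz": .., "ax": .., "ay": .., "az": ..}, ...]. A call has 1 to 8 rows; each row shifts and turns the commanded pose from where the row before left it, along the tool's axes as they then stand; what a row does not reach is not made up. A row lasts 1/10 s, in which the tool goes at most 50 mm and 8.59 degrees, less where a joint would pass 70% of its speed; a pose out of reach is approached as far as the arm can. A call is refused whole if a number of a shift passes 1 or a number of a turn 1, either way. A call with a gripper value outside its range is refused whole. "hand" is the finger opening in mm, from 0 to 94, set as the call begins (left out, the last holds). The fingers move at their own pace and stop on an object; "force" is the grip in N (left out, the last holds). Time passes only in rows, so rows that do not move let the fingers close. It gives the time, the measured TCP pose, the force, the opening and the grip force at its end, in the units of the state.
- get_obs(): the state, without advancing time (a new reading comes with each control period).
- read_camera(name): name is "scene" or "side" or "wrist"; returns a dict with "color" (420x560x3 uint8, blue, green, red), "depth" (420x560 float32, m along the optical axis (not along the pixel's ray), 0 where there is no reading), "camera_matrix" (3x3 intrinsics, pixels), "k1" (the pictures are not rectified: a ray, as slopes to the right and down, at radius r is drawn at 1 + k1 r^2 times it, then the intrinsics apply), "eye" and "orientation" of the camera in the world. Camera axes: x right, y up, looking along -z (the intrinsics and any distortion apply to the point x, -y, -z); pixel columns grow to the right and rows downward; lengths in m; the calibration is good to about 2 mm. A picture is of the moment at which its call begins.
- sign_off(): hands the job in; it is judged then, once.
Trained networks look in a picture, given as the dict that the camera call returned (one of the last four; its "shot" number tells which), for a name from the list of things; names that differ only in an ending like _2 or _b are one class to them, and where a whole thing is asked for, a point or a joint stands for the part that bears it (a point fixed in the world has none). Each returns a list of dicts, best first, with "confidence" (0 to 1); they miss things now and then, are a little off and sometimes report something else, mostly with a low value. They report only what shows in the picture. A call takes as long as a camera call. They do not tell look-alikes from the thing itself.
- boxes_of(picture, label): "centre" ([column, row] in pixels, amid what is visible of it).
- silhouettes(picture, label): "mask" (420x560 bool, what is visible of it) and "centre" ([column, row] in pixels, amid what is visible of it).
The state is a dict: "t": time; "joint_positions": joint angles; "qvel": joint speeds; "tau": joint torques, N m; "position": TCP position; "tool_rot": TCP orientation; "ft_force": force on the tool from outside, world axes, zero at the start; "wrist_torque": the same for the moment, N m; "width": opening from 0.0 (shut) to 1.0 (fully open); "grip_force": force on a finger pad.
Only numpy, scipy, OpenCV 4.12 (cv2) and the standard library are available. Lean on these libraries where they do the work, as an engineer would, in place of code of your own. Each camera call takes 0.05 s, during which the arm holds its last target. There are 200 camera calls.

## Working session

There is one attempt and no reset: what is moved stays moved. The work goes in short steps, Python scripts to look and compute and a tool call to move; the robot and the scene stay as the last step left them, time stands still between calls to the robot, and variables do not carry over. Pictures are saved under pics/ and viewed, at most 14 in all, crops included, and the job is handed in when it is done.

Besides the shell and the picture viewer there is one more tool, called after ">>>" by a JSON object that holds its "method" and its "body". send_rows: Moves the arm, as the interface text tells. Its arguments: {"type":"object","properties":{"motion":{"type":"array","items":{"type":"object","properties":{"tx":{"type":"number"},"ty":{"type":"number"},"tz":{"type":"number"},"ax":{"type":"number"},"ay":{"type":"number"},"az":{"type":"number"}}}},"hand":{"type":"number"},"force":{"type":"number"}},"required":["motion"]}

```bash
ls; mkdir -p pics
python3 - <<'E'
from bench import *
import cv2
o=get_obs(); print(o, grip_point_offset)
for n in ["scene","side"]:
    p=read_camera(n); cv2.imwrite(f"pics/{n}0.png",p["color"]); print(n,p["camera_matrix"],p["k1"],p["eye"],p["orientation"])
E
```

```text
pics
{'t': 0.0, 'joint_positions': array([-9.97606478e+00,  1.40813069e+01,  8.93228701e+01, -2.57286441e-03,
        7.67028293e+01, -9.97642563e+00]), 'qvel': array([-0.02638575,  0.08154167, -0.02741312, -0.00121024,  0.02979159,
        0.07487955]), 'tau': array([ 8.38778797e-04, -4.15839279e+01, -3.14599335e+01,  6.84806099e-02,
        3.33599187e-02, -1.41738678e-04]), 'position': array([6.49406781e-01, 8.79651559e-05, 2.04395916e-01]), 'tool_rot': array([[-1.64080869e-05,  9.99998294e-01, -1.84694235e-03],
       [ 9.99999961e-01,  1.69261794e-05,  2.80498323e-04],
       [ 2.80529106e-04, -1.84693768e-03, -9.99998255e-01]]), 'ft_force': array([-0.37590265, -0.23002718, -0.10430382]), 'wrist_torque': array([-0.05344513, -0.02336067,  0.01471823]), 'grip_force': 0.0, 'width': 1.0016837985314844} 0.0188
scene [[490.97307478   0.         283.51552278]
 [  0.         490.97307478 205.42818032]
 [  0.           0.           1.        ]] -0.050144230663080006 [ 1.2771224  -0.22825875  0.9285419 ] [[ 0.33572269 -0.64442966  0.68702306]
 [ 0.94194988  0.23320073 -0.241553  ]
 [-0.00455036  0.72823611  0.68531122]]
side [[395.10942333   0.         282.46134593]
 [  0.         395.10942333 206.77048708]
 [  0.           0.           1.        ]] -0.10825698417822308 [-0.0566748  -0.61295644  0.59677926] [[ 0.82392711  0.32435867 -0.46468869]
 [-0.56630554  0.44083839 -0.69639037]
 [-0.02102764  0.83693068  0.54690481]]
```

View pics/scene0.png

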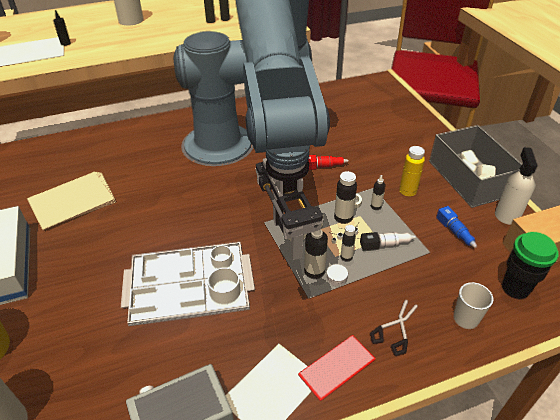

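View pics/side0.png

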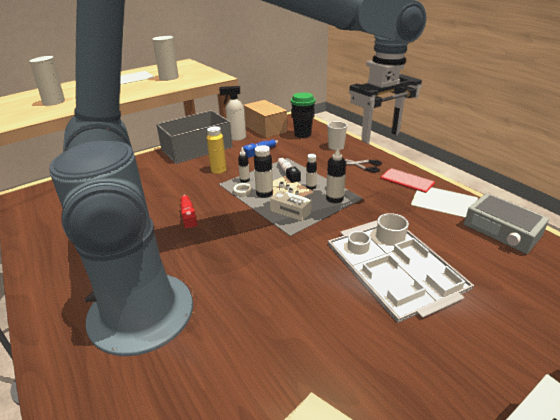

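The scene view shows the large ink bottle (spout) at (315,252), the small ink at (378,190), gel_large at (346,198), gel_small at (348,243), the machine at (388,240) and the tray at (188,282). The side view shows ink_large at (336,178), ink_small at (244,166), the gels at (263,172) and (311,172), and the carton at (290,203).

```bash
cat > h.py <<'E'
from bench import *
import numpy as np, cv2
def cloud(p,mask=None):
    d=p["depth"]; m=d>0
    if mask is not None: m&=mask
    v,u=np.nonzero(m); K=p["camera_matrix"]
    uv=cv2.undistortPoints(np.stack([u,v],1).astype(float)[:,None],K,np.array([p["k1"],0,0,0,0.]))[:,0]
    z=d[v,u]; c=np.stack([uv[:,0]*z,-uv[:,1]*z,-z],1)
    return c@p["orientation"].T+p["eye"], np.stack([u,v],1)
def circ(P):
    A=np.c_[2*P[:,:2],np.ones(len(P))]; s=np.linalg.lstsq(A,(P[:,:2]**2).sum(1),rcond=None)[0]
    return s[:2],np.sqrt(s[2]+s[0]**2+s[1]**2)
def rect(P):
    return cv2.minAreaRect(P[:,:2].astype(np.float32)*1000)
E
python3 - <<'E'
from h import *
np.set_printoptions(precision=4,suppress=True)
names="ink_large ink_small gel_large gel_small machine carton well_wide well_narrow bay_slim bay_broad".split()
for n in ["scene","side"]:
    p=read_camera(n)
    for k in names:
        for s in silhouettes(p,k)[:3]:
            m=cv2.erode(s["mask"].astype(np.uint8),np.ones((3,3)))>0
            P,_=cloud(p,m)
            if len(P)<15: print(n,k,"few",s["centre"]);continue
            z=P[:,2]; lo,hi=np.percentile(z,[1,99])
            B=P[(z>0.02)&(z<(0.11 if 'large' in k else .07))]
            out=circ(B) if ('ink' in k or 'gel' in k) and len(B)>10 else rect(P[z>hi-.008])
            print(n,k,round(s["confidence"],2),np.array(s["centre"]),"z",lo.round(4),hi.round(4),"med",np.median(P,0),out)
E
```

```text
scene ink_large 0.95 [316.3 256.5] z 0.0121 0.1415 med [0.6099 0.082  0.0874] (array([0.5927, 0.0896]), np.float64(0.02342333579240749))
scene ink_small 0.7 [375.4 191.7] z 0.0121 0.1027 med [0.4489 0.3277 0.0601] (array([0.4456, 0.3302]), np.float64(0.008049220211626825))
scene gel_large 0.93 [412.1 170.9] z 0.0069 0.1463 med [0.4238 0.4407 0.0874] (array([0.413 , 0.4498]), np.float64(0.01884532702079548))
scene gel_large 0.86 [346.3 200.3] z 0.0094 0.1488 med [0.4644 0.2232 0.0916] (array([0.4493, 0.2313]), np.float64(0.021797093475538713))
scene gel_small 0.61 [346.3 240.5] z 0.0097 0.1089 med [0.5881 0.1754 0.066 ] (array([0.5817, 0.1787]), np.float64(0.010851546983851981))
scene machine 0.69 [323.2 160.8] z 0.0091 0.0354 med [0.2332 0.2682 0.0257] ((229.80606079101562, 272.13751220703125), (93.66240692138672, 22.865161895751953), 75.0163803100586)
scene machine 0.64 [455.1 223.6] z 0.0071 0.0358 med [0.588  0.4812 0.0274] ((593.9037475585938, 487.4236755371094), (123.17450714111328, 30.951133728027344), 7.469995975494385)
scene machine 0.62 [381.  236.5] z 0.0111 0.0396 med [0.5
[... 3064 characters left out ...]
69 [361.3 247.4] z 0.0049 0.0375 med [ 0.4791 -0.1219  0.0087] ((486.6455383300781, -111.84544372558594), (50.11395263671875, 48.11326599121094), 74.98372650146484)
side bay_slim 0.58 [423.5 269.3] z 0.0046 0.0279 med [ 0.5566 -0.2585  0.0082] ((556.575927734375, -256.2457580566406), (166.38552856445312, 57.71455383300781), 80.15084075927734)
side bay_slim 0.47 [289.9 169.7] z 0.009 0.0391 med [0.5586 0.2544 0.0319] ((565.2146606445312, 281.6335144042969), (108.17355346679688, 30.58682632446289), 78.09138488769531)
side bay_broad 0.7 [394.5 285.4] z 0.0048 0.0276 med [ 0.4619 -0.2491  0.0079] ((464.6889953613281, -239.5065155029297), (124.80404663085938, 73.6656265258789), 79.81724548339844)
```

>>> {"method": "send_rows", "body": {"motion": [{"tz": -0.6,"tx": 0.4,"ty": -0.3},{"tz": -0.6,"tx": 0.4,"ty": -0.3},{"tz": -0.6,"tx": 0.4,"ty": -0.3},{"tz": -0.6,"tx": 0.4,"ty": -0.3},{"tz": -0.6,"tx": 0.4,"ty": -0.3},{"tz": -0.6,"tx": 0.4,"ty": -0.3},{"tx": 0.4,"ty": -0.3},{}]}}

```text
$.motion[0]: bad value
```

Run:
```python
from h import *
np.set_printoptions(precision=4,suppress=True)
o=get_obs(); print(o["t"],o["position"],o["tool_rot"],o["joint_positions"])
p=read_camera("wrist"); cv2.imwrite("pics/wrist1.png",p["color"]); print(p["eye"],p["orientation"])
for n in "ink_large ink_small gel_large gel_small machine carton".split():
    for s in silhouettes(p,n)[:3]:
        P,_=cloud(p,s["mask"])
        if len(P)<15: continue
        z=P[:,2]; hi=np.percentile(z,98)
        print(n,round(s["confidence"],2),np.array(s["centre"]),hi,np.median(P,0),rect(P[z>hi-.008]))
p=read_camera("scene"); cv2.imwrite("pics/scene1.png",p["color"][120:340,230:450].repeat(2,0).repeat(2,1))
```

```text
1.2 [0.65   0.     0.2054] [[ 0.      1.     -0.0001]
 [ 1.     -0.      0.    ]
 [ 0.     -0.0001 -1.    ]] [-9.976  14.0443 89.2581  0.0001 76.7031 -9.9736]
[0.6491 0.0722 0.3849] [[ 1.      0.001  -0.0014]
 [-0.0006  0.968   0.251 ]
 [ 0.0016 -0.251   0.968 ]]
ink_large 0.7 [217.6 112.9] 0.15414263006899845 [0.597  0.0892 0.1281] ((591.1334838867188, 90.8563232421875), (12.318614959716797, 12.737078666687012), 12.977330207824707)
gel_large 0.92 [108.9   5.7] 0.06267689877472973 [0.4565 0.2111 0.0314] ((447.1512451171875, 209.46971130371094), (22.20981216430664, 3.1458582878112793), 0.8858087658882141)
gel_small 0.78 [208.8  24.2] 0.10868666590462456 [0.5823 0.1733 0.0839] ((577.0007934570312, 178.27003479003906), (23.67645263671875, 16.55550193786621), 0.23436126112937927)
carton 0.62 [114.9  95.6] 0.0445752749858961 [0.4605 0.1146 0.0427] ((454.0455322265625, 113.59940338134766), (51.311283111572266, 99.33415985107422), 22.68085479736328)
```

View pics/wrist1.png

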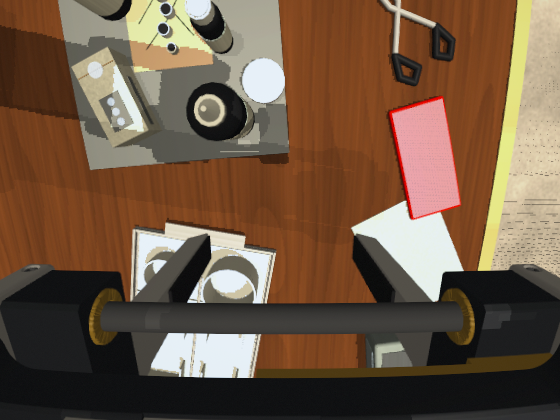

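View pics/scene1.png

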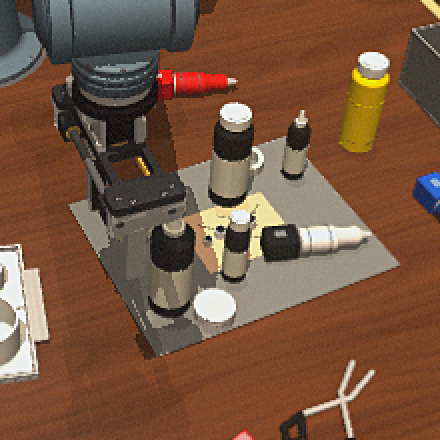

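The wrist view shows the large ink bottle at (217,112), the carton at (110,97), gel_small at (205,20) and a low white disc at (263,80). The crop confirms the spouted bottles are as I identified them, and that the machine's battery end points toward the gel bottle. The move was refused because each row seems to need all six keys.

>>> {"method": "send_rows", "body": {"motion": [{"tx": 0.6,"ty": -0.4,"tz": 0,"ax": 0,"ay": 0,"az": 0},{"tx": 0.6,"ty": -0.4,"tz": 0,"ax": 0,"ay": 0,"az": 0},{"tx": 0.6,"ty": -0.38,"tz": 0,"ax": 0,"ay": 0,"az": 0},{"tx": 0,"ty": 0,"tz": 0.5,"ax": 0,"ay": 0,"az": 0},{"tx": 0,"ty": 0,"tz": 0.5,"ax": 0,"ay": 0,"az": 0},{"tx": 0,"ty": 0,"tz": 0.5,"ax": 0,"ay": 0,"az": 0},{"tx": 0,"ty": 0,"tz": 0.5,"ax": 0,"ay": 0,"az": 0},{"tx": 0,"ty": 0,"tz": 0.32,"ax": 0,"ay": 0,"az": 0}], "hand": 94}}

```text
t: 2.4
position: [0.59, 0.0901, 0.0875]
tool_rot: [[-0.0, 1.0, -0.002], [1.0, 0.0, 0.0], [0.0, -0.002, -1.0]]
ft_force: [-0.3, 0.1, 0.4]
width: 0.996
grip_force: 0.0
```

>>> {"method": "send_rows", "body": {"motion": [{"tx": 0,"ty": 0,"tz": 0,"ax": 0,"ay": 0,"az": 0},{"tx": 0,"ty": 0,"tz": 0,"ax": 0,"ay": 0,"az": 0},{"tx": 0,"ty": 0,"tz": 0,"ax": 0,"ay": 0,"az": 0},{"tx": 0,"ty": 0,"tz": 0,"ax": 0,"ay": 0,"az": 0},{"tx": 0,"ty": 0,"tz": 0,"ax": 0,"ay": 0,"az": 0},{"tx": 0,"ty": 0,"tz": 0,"ax": 0,"ay": 0,"az": 0},{"tx": 0,"ty": 0,"tz": 0,"ax": 0,"ay": 0,"az": 0},{"tx": 0,"ty": 0,"tz": 0,"ax": 0,"ay": 0,"az": 0}], "hand": 40, "force": 25}}

```text
t: 3.2
position: [0.5913, 0.09, 0.0901]
tool_rot: [[-0.0, 1.0, 0.001], [1.0, 0.0, -0.0], [-0.0, 0.001, -1.0]]
ft_force: [-1.0, -0.5, 3.9]
width: 0.531
grip_force: 25.0
```

>>> {"method": "send_rows", "body": {"motion": [{"tx": 0,"ty": 0,"tz": -0.2,"ax": 0,"ay": 0,"az": 0},{"tx": 0,"ty": 0,"tz": -0.5,"ax": 0,"ay": 0,"az": 0},{"tx": 0,"ty": 0,"tz": -0.5,"ax": 0,"ay": 0,"az": 0},{"tx": 0,"ty": 0,"tz": -0.4,"ax": 0,"ay": 0,"az": 0},{"tx": 0,"ty": 0,"tz": -0.2,"ax": 0,"ay": 0,"az": 0},{"tx": -0.2,"ty": 0,"tz": 0,"ax": 0,"ay": 0,"az": 0},{"tx": -0.4,"ty": 0,"tz": 0,"ax": 0,"ay": 0,"az": 0},{"tx": -0.5,"ty": -0.18,"tz": 0,"ax": 0,"ay": 0,"az": 0}]}}

```text
t: 4.0
position: [0.5813, 0.0343, 0.1777]
tool_rot: [[-0.001, 1.0, -0.002], [1.0, 0.001, 0.0], [0.0, -0.002, -1.0]]
ft_force: [-1.3, -0.4, -1.4]
width: 0.527
grip_force: 25.0
```

>>> {"method": "send_rows", "body": {"motion": [{"tx": -0.5,"ty": 0,"tz": 0,"ax": 0,"ay": 0,"az": 0},{"tx": -0.6,"ty": 0,"tz": 0,"ax": 0,"ay": 0,"az": 0},{"tx": -0.6,"ty": 0,"tz": 0,"ax": 0,"ay": 0,"az": 0},{"tx": -0.6,"ty": 0,"tz": 0,"ax": 0,"ay": 0,"az": 0},{"tx": -0.5,"ty": 0,"tz": 0,"ax": 0,"ay": 0,"az": 0},{"tx": -0.3,"ty": 0,"tz": 0,"ax": 0,"ay": 0,"az": 0},{"tx": -0.2,"ty": 0,"tz": 0,"ax": 0,"ay": 0,"az": 0},{"tx": 0,"ty": 0,"tz": 0,"ax": 0,"ay": 0,"az": 0}]}}

```text
t: 4.8
position: [0.5816, -0.1307, 0.1787]
tool_rot: [[0.001, 1.0, -0.001], [1.0, -0.001, 0.001], [0.001, -0.001, -1.0]]
ft_force: [-0.8, 0.1, -2.7]
width: 0.528
grip_force: 25.0
```

Run:
```python
from h import *
np.set_printoptions(precision=4,suppress=True)
o=get_obs(); print(o["t"],o["position"],o["width"],o["grip_force"])
p=read_camera("scene"); cv2.imwrite("pics/scene2.png",p["color"][180:360,90:450].repeat(2,0).repeat(2,1))
for n,zz in (("scene",.1),("side",.1)):
    p=read_camera(n)
    for s in silhouettes(p,"ink_large")[:2]:
        P,_=cloud(p,s["mask"]); print(n,np.median(P,0),np.percentile(P[:,2],[2,98]))
```

```text
4.8 [ 0.5816 -0.1307  0.1787] 0.5284090853190357 24.996896159718744
scene [ 0.6017 -0.1357  0.1449] [0.0076 0.2064]
side [ 0.5669 -0.1428  0.1566] [0.0937 0.236 ]
side [0.4439 0.1004 0.0369] [0.0034 0.0448]
```

View pics/scene2.png

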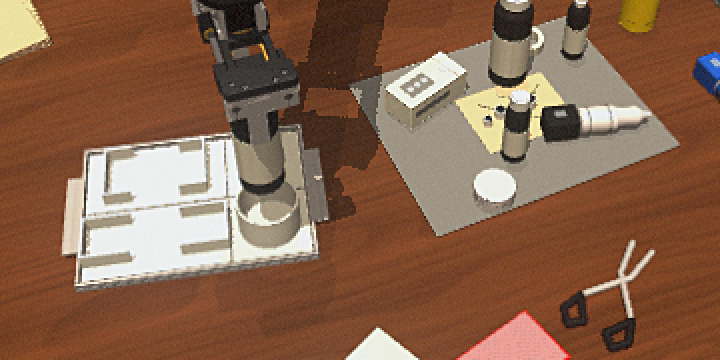

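The picture shows the large bottle held upright above the wide well, crop (265,200). Lowering it now.

>>> {"method": "send_rows", "body": {"motion": [{"tx": 0,"ty": 0,"tz": 0.4,"ax": 0,"ay": 0,"az": 0},{"tx": 0,"ty": 0,"tz": 0.4,"ax": 0,"ay": 0,"az": 0},{"tx": 0,"ty": 0,"tz": 0.4,"ax": 0,"ay": 0,"az": 0},{"tx": 0,"ty": 0,"tz": 0.25,"ax": 0,"ay": 0,"az": 0},{"tx": 0,"ty": 0,"tz": 0.1,"ax": 0,"ay": 0,"az": 0},{"tx": 0,"ty": 0,"tz": 0.08,"ax": 0,"ay": 0,"az": 0},{"tx": 0,"ty": 0,"tz": 0.03,"ax": 0,"ay": 0,"az": 0},{"tx": 0,"ty": 0,"tz": 0.0,"ax": 0,"ay": 0,"az": 0}]}}

```text
t: 5.85
position: [0.5825, -0.1301, 0.0971]
tool_rot: [[-0.0, 1.0, 0.001], [1.0, 0.0, -0.0], [-0.0, 0.001, -1.0]]
ft_force: [0.4, 0.8, -2.3]
width: 0.528
grip_force: 25.0
```

>>> {"method": "send_rows", "body": {"motion": [{"tx": 0,"ty": 0,"tz": 0.03,"ax": 0,"ay": 0,"az": 0},{"tx": 0,"ty": 0,"tz": 0.03,"ax": 0,"ay": 0,"az": 0},{"tx": 0,"ty": 0,"tz": 0,"ax": 0,"ay": 0,"az": 0},{"tx": 0,"ty": 0,"tz": 0,"ax": 0,"ay": 0,"az": 0}]}}

```text
t: 6.25
position: [0.5827, -0.1304, 0.095]
tool_rot: [[-0.0, 1.0, 0.001], [1.0, 0.0, -0.001], [-0.001, 0.001, -1.0]]
ft_force: [-2.9, 2.0, 6.4]
width: 0.527
grip_force: 25.0
```

>>> {"method": "send_rows", "body": {"motion": [{"tx": 0,"ty": 0,"tz": 0,"ax": 0,"ay": 0,"az": 0},{"tx": 0,"ty": 0,"tz": 0,"ax": 0,"ay": 0,"az": 0},{"tx": 0,"ty": 0,"tz": 0,"ax": 0,"ay": 0,"az": 0},{"tx": 0,"ty": 0,"tz": 0,"ax": 0,"ay": 0,"az": 0},{"tx": 0,"ty": 0,"tz": -0.2,"ax": 0,"ay": 0,"az": 0},{"tx": 0,"ty": 0,"tz": -0.5,"ax": 0,"ay": 0,"az": 0},{"tx": 0,"ty": 0,"tz": -0.8,"ax": 0,"ay": 0,"az": 0},{"tx": 0,"ty": 0,"tz": -1,"ax": 0,"ay": 0,"az": 0}], "hand": 70}}

```text
t: 7.05
position: [0.5808, -0.1295, 0.2185]
tool_rot: [[0.0, 1.0, -0.003], [1.0, -0.0, 0.002], [0.002, -0.003, -1.0]]
ft_force: [-0.3, -1.0, 0.5]
width: 0.747
grip_force: 0.0
```

>>> {"method": "send_rows", "body": {"motion": [{"tx": 0.6,"ty": -0.2,"tz": -0.4,"ax": 0,"ay": 0,"az": 0},{"tx": 0.8,"ty": -0.3,"tz": -0.4,"ax": 0,"ay": 0,"az": 0},{"tx": 0.8,"ty": -0.3,"tz": -0.4,"ax": 0,"ay": 0,"az": 0},{"tx": 0.8,"ty": -0.3,"tz": -0.4,"ax": 0,"ay": 0,"az": 0},{"tx": 0.8,"ty": -0.3,"tz": 0,"ax": 0,"ay": 0,"az": 0},{"tx": 0.6,"ty": -0.2,"tz": 0,"ax": 0,"ay": 0,"az": 0},{"tx": 0,"ty": 0,"tz": 0,"ax": 0,"ay": 0,"az": 0},{"tx": 0,"ty": 0,"tz": 0,"ax": 0,"ay": 0,"az": 0}]}}

```text
t: 7.85
position: [0.502, 0.0902, 0.2991]
tool_rot: [[-0.001, 1.0, 0.001], [1.0, 0.001, -0.0], [-0.0, 0.001, -1.0]]
ft_force: [0.5, -0.3, 0.4]
width: 0.744
grip_force: 0.0
```

Run:
```python
from h import *
np.set_printoptions(precision=4,suppress=True)
o=get_obs(); print(o["t"],o["position"])
p=read_camera("wrist"); cv2.imwrite("pics/wrist3.png",p["color"]); print(p["eye"])
for n in "ink_small gel_large gel_small machine carton".split():
    for s in silhouettes(p,n)[:3]:
        P,_=cloud(p,s["mask"])
        if len(P)<15: continue
        z=P[:,2]; hi=np.percentile(z,98)
        print(n,round(s["confidence"],2),np.array(s["centre"]),hi,np.median(P,0),rect(P[z>hi-.008]),rect(P[z>.012]))
p=read_camera("scene")
for n in ["ink_large"]:
    for s in silhouettes(p,n)[:1]:
        P,_=cloud(p,s["mask"]); print(n,np.median(P,0),np.percentile(P[:,2],[2,98]), P[P[:,2]>.14].mean(0))
```

```text
7.85 [0.502  0.0902 0.2991]
[0.5008 0.1624 0.4785]
gel_large 0.48 [330.   47.8] 0.03872786423999177 [0.5688 0.2818 0.0355] ((570.0708618164062, 288.4128723144531), (118.03631591796875, 34.389930725097656), 78.0395278930664) ((571.11962890625, 289.27850341796875), (120.6977310180664, 34.69445037841797), 76.81170654296875)
gel_small 0.59 [328.9  45.8] 0.038737500340250364 [0.5692 0.2826 0.0356] ((570.0708618164062, 288.4128723144531), (118.03631591796875, 34.389930725097656), 78.0395278930664) ((570.4609375, 289.4288635253906), (120.39275360107422, 34.41093063354492), 77.81713104248047)
machine 0.88 [98.2 68.8] 0.03502641508581374 [0.2275 0.2579 0.0296] ((220.16683959960938, 266.291259765625), (123.59501647949219, 33.4981803894043), 77.14976501464844) ((224.96102905273438, 273.1337890625), (139.3957977294922, 34.513038635253906), 73.23905181884766)
machine 0.86 [329.1  47.1] 0.038726461442593424 [0.5689 0.2827 0.0355] ((570.0708618164062, 288.4128723144531), (118.03631591796875, 34.389930725097656), 78.0395278930664) ((571.10888671875, 289.28167724609375), (120.67153930664062, 34.702640533447266), 76.90313720703125)
carton 0.92 [251.2 165.6] 0.045019921441840846 [0.4552 0.1163 0.0432] ((453.7203674316406, 113.60226440429688), (50.25511169433594, 100.73123931884766), 23.019760131835938) ((453.8419494628906, 113.65391540527344), (50.519287109375, 100.73123931884766), 23.019760131835938)
ink_large [ 0.6003 -0.133   0.1092] [0.0441 0.1522] [ 0.5866 -0.1309  0.1469]
```

View pics/wrist3.png

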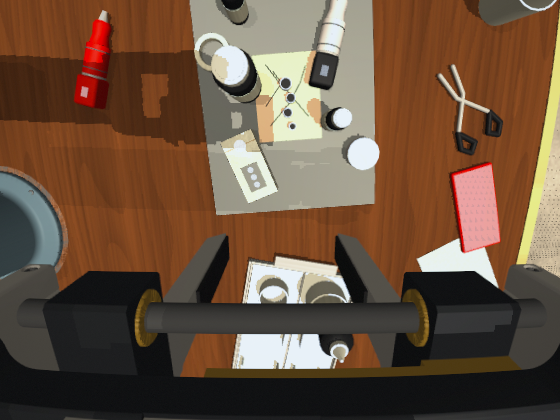

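The wrist view shows ink_small at (235,8), gel_large at (235,70), the machine from (325,80) upward, the carton at (250,170), and the packed large bottle at (335,345). I'll move closer to the small bottle.

>>> {"method": "send_rows", "body": {"motion": [{"tx": 0.5,"ty": -0.3,"tz": 0,"ax": 0,"ay": 0,"az": 0},{"tx": 0.8,"ty": -0.3,"tz": 0,"ax": 0,"ay": 0,"az": 0},{"tx": 0.8,"ty": -0.3,"tz": 0,"ax": 0,"ay": 0,"az": 0},{"tx": 0.6,"ty": -0.3,"tz": 0,"ax": 0,"ay": 0,"az": 0},{"tx": 0.3,"ty": 0,"tz": 0,"ax": 0,"ay": 0,"az": 0},{"tx": 0,"ty": 0,"tz": 0,"ax": 0,"ay": 0,"az": 0},{"tx": 0,"ty": 0,"tz": 0,"ax": 0,"ay": 0,"az": 0}]}}

```text
t: 8.95
position: [0.4426, 0.2393, 0.2983]
tool_rot: [[0.0, 1.0, -0.0], [1.0, -0.0, -0.001], [-0.001, -0.0, -1.0]]
ft_force: [0.4, -0.3, -0.0]
width: 0.744
grip_force: 0.0
```

Run:
```python
from h import *
np.set_printoptions(precision=4,suppress=True)
o=get_obs(); print(o["t"],o["position"])
p=read_camera("wrist"); cv2.imwrite("pics/wrist4.png",p["color"]); print(p["eye"])
for n in "ink_small gel_large machine".split():
    for s in silhouettes(p,n)[:3]:
        P,_=cloud(p,s["mask"])
        if len(P)<15: continue
        z=P[:,2]; hi=np.percentile(z,98)
        print(n,round(s["confidence"],2),np.array(s["centre"]),hi,np.median(P,0),rect(P[z>hi-.012]),rect(P[z>.012]))
```

```text
8.95 [0.4426 0.2393 0.2983]
[0.4417 0.3116 0.4777]
ink_small 0.98 [280.5 116.3] 0.11418657504816491 [0.4393 0.3335 0.0889] ((438.49560546875, 334.9137268066406), (7.6896257400512695, 8.648941993713379), 47.31603240966797) ((438.9168395996094, 334.2176818847656), (28.31047821044922, 27.215036392211914), 56.228702545166016)
gel_large 0.65 [283.2 192.7] 0.149361012423554 [0.4463 0.243  0.1469] ((446.2029113769531, 234.3868865966797), (38.01850128173828, 38.62533187866211), 54.82638168334961) ((446.50067138671875, 236.9846649169922), (43.745243072509766, 48.52819061279297), 78.47567749023438)
gel_large 0.57 [253.3  21.5] 0.14548326680152499 [0.411  0.4361 0.1167] ((408.2302551269531, 441.287353515625), (36.981563568115234, 14.31518840789795), 3.8276777267456055) ((408.312744140625, 442.9214172363281), (49.30342102050781, 29.454856872558594), 2.5275282859802246)
machine 0.79 [365.5 150.6] 0.03877325349569766 [0.5681 0.2888 0.0348] ((570.5471801757812, 294.6592712402344), (131.18284606933594, 33.709049224853516), 77.9273910522461) ((572.2169189453125, 297.7128601074219), (137.61106872558594, 34.73426818847656), 77.02911376953125)
machine 0.68 [376.6  10.1] 0.03572864541305912 [0.5799 0.4821 0.0306] ((591.5491333007812, 483.7689514160156), (129.51869201660156, 26.084815979003906), 2.267932176589966) ((596.7006225585938, 483.71551513671875), (140.4835968017578, 29.950510025024414), 0.4955931007862091)
machine 0.63 [145.  167.8] 0.03508400269208159 [0.2268 0.2624 0.03  ] ((222.37557983398438, 269.00439453125), (128.43222045898438, 33.70973587036133), 74.44052124023438) ((224.2263641357422, 273.9091796875), (138.7738037109375, 33.91758728027344), 74.06838989257812)
```

>>> {"method": "send_rows", "body": {"motion": [{"tx": 0.6,"ty": -0.08,"tz": 0,"ax": 0,"ay": 0,"az": 0},{"tx": 0.77,"ty": 0,"tz": 0.3,"ax": 0,"ay": 0,"az": 0},{"tx": 0.5,"ty": 0,"tz": 0.6,"ax": 0,"ay": 0,"az": 0},{"tx": 0,"ty": 0,"tz": 0.8,"ax": 0,"ay": 0,"az": 0},{"tx": 0,"ty": 0,"tz": 0.8,"ax": 0,"ay": 0,"az": 0},{"tx": 0,"ty": 0,"tz": 0.8,"ax": 0,"ay": 0,"az": 0},{"tx": 0,"ty": 0,"tz": 0.5,"ax": 0,"ay": 0,"az": 0},{"tx": 0,"ty": 0,"tz": 0,"ax": 0,"ay": 0,"az": 0}]}}

```text
t: 9.95
position: [0.4355, 0.3314, 0.1042]
tool_rot: [[0.001, 1.0, -0.008], [1.0, -0.001, -0.004], [-0.004, -0.008, -1.0]]
ft_force: [-0.3, -0.1, 0.2]
width: 0.748
grip_force: 0.0
```

Run:
```python
from h import *
o=get_obs(); print(o["t"],o["position"])
p=read_camera("wrist"); cv2.imwrite("pics/wrist5.png",p["color"])
```

```text
9.95 [0.43554714 0.33140194 0.10421864]
```

View pics/wrist5.png

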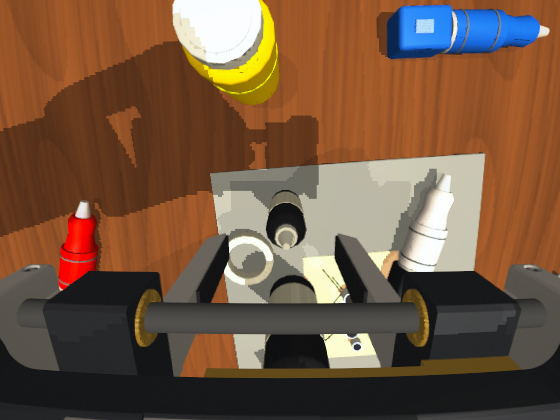

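The spouted small bottle is at (285,215), between the open fingers. The ring at (247,258) is clear of them.

>>> {"method": "send_rows", "body": {"motion": [{"tx": 0,"ty": 0,"tz": 0,"ax": 0,"ay": 0,"az": 0},{"tx": 0,"ty": 0,"tz": 0.3,"ax": 0,"ay": 0,"az": 0},{"tx": 0,"ty": 0,"tz": 0.3,"ax": 0,"ay": 0,"az": 0},{"tx": 0,"ty": 0,"tz": 0.3,"ax": 0,"ay": 0,"az": 0},{"tx": 0,"ty": 0,"tz": 0,"ax": 0,"ay": 0,"az": 0}]}}

```text
t: 10.5
position: [0.4359, 0.3325, 0.0603]
tool_rot: [[-0.0, 1.0, -0.005], [1.0, 0.0, -0.002], [-0.002, -0.005, -1.0]]
ft_force: [-0.8, 0.2, 0.3]
width: 0.746
grip_force: 0.0
```

>>> {"method": "send_rows", "body": {"motion": [{"tx": 0,"ty": 0.05,"tz": 0.1,"ax": 0,"ay": 0,"az": 0},{"tx": 0,"ty": 0,"tz": 0,"ax": 0,"ay": 0,"az": 0}]}}

```text
t: 10.7
position: [0.4407, 0.3335, 0.0581]
tool_rot: [[0.0, 1.0, -0.0], [1.0, -0.0, -0.0], [-0.0, -0.0, -1.0]]
ft_force: [-0.1, 0.5, 0.2]
width: 0.743
grip_force: 0.0
```

>>> {"method": "send_rows", "body": {"motion": [{"tx": 0,"ty": 0,"tz": 0,"ax": 0,"ay": 0,"az": 0},{"tx": 0,"ty": 0,"tz": 0,"ax": 0,"ay": 0,"az": 0},{"tx": 0,"ty": 0,"tz": 0,"ax": 0,"ay": 0,"az": 0},{"tx": 0,"ty": 0,"tz": 0,"ax": 0,"ay": 0,"az": 0},{"tx": 0,"ty": 0,"tz": 0,"ax": 0,"ay": 0,"az": 0},{"tx": 0,"ty": 0,"tz": 0,"ax": 0,"ay": 0,"az": 0},{"tx": 0,"ty": 0,"tz": 0,"ax": 0,"ay": 0,"az": 0},{"tx": 0,"ty": 0,"tz": 0,"ax": 0,"ay": 0,"az": 0}], "hand": 22, "force": 12}}

```text
t: 11.5
position: [0.4405, 0.3335, 0.0585]
tool_rot: [[-0.0, 1.0, 0.0], [1.0, 0.0, 0.0], [0.0, 0.0, -1.0]]
ft_force: [-0.5, -1.1, 0.3]
width: 0.32
grip_force: 11.9
```

>>> {"method": "send_rows", "body": {"motion": [{"tx": 0,"ty": 0,"tz": -0.2,"ax": 0,"ay": 0,"az": 0},{"tx": 0,"ty": 0,"tz": -0.5,"ax": 0,"ay": 0,"az": 0},{"tx": 0,"ty": 0,"tz": -0.7,"ax": 0,"ay": 0,"az": 0},{"tx": 0,"ty": 0,"tz": -0.8,"ax": 0,"ay": 0,"az": 0},{"tx": 0,"ty": 0,"tz": -0.7,"ax": 0,"ay": 0,"az": 0},{"tx": 0,"ty": 0,"tz": -0.4,"ax": 0,"ay": 0,"az": 0},{"tx": 0,"ty": 0,"tz": -0.2,"ax": 0,"ay": 0,"az": 0},{"tx": 0,"ty": 0,"tz": 0,"ax": 0,"ay": 0,"az": 0}]}}

```text
t: 12.3
position: [0.4411, 0.3338, 0.2351]
tool_rot: [[-0.0, 1.0, 0.003], [1.0, 0.0, 0.001], [0.001, 0.003, -1.0]]
ft_force: [-0.3, 0.1, -0.9]
width: 0.316
grip_force: 11.9
```

>>> {"method": "send_rows", "body": {"motion": [{"tx": -0.3,"ty": 0.1,"tz": 0,"ax": 0,"ay": 0,"az": 0},{"tx": -0.5,"ty": 0.1,"tz": 0,"ax": 0,"ay": 0,"az": 0},{"tx": -0.7,"ty": 0.1,"tz": 0,"ax": 0,"ay": 0,"az": 0},{"tx": -0.8,"ty": 0.1,"tz": 0,"ax": 0,"ay": 0,"az": 0},{"tx": -0.8,"ty": 0.1,"tz": 0,"ax": 0,"ay": 0,"az": 0},{"tx": -0.8,"ty": 0.1,"tz": 0,"ax": 0,"ay": 0,"az": 0},{"tx": -0.8,"ty": 0.1,"tz": 0,"ax": 0,"ay": 0,"az": 0},{"tx": -0.8,"ty": 0.1,"tz": 0,"ax": 0,"ay": 0,"az": 0}]}}

```text
t: 13.1
position: [0.4793, 0.0561, 0.2314]
tool_rot: [[0.0, 1.0, -0.003], [1.0, -0.0, 0.0], [0.0, -0.003, -1.0]]
ft_force: [0.4, 0.0, 0.2]
width: 0.318
grip_force: 11.9
```

>>> {"method": "send_rows", "body": {"motion": [{"tx": -0.8,"ty": 0.1,"tz": 0,"ax": 0,"ay": 0,"az": 0},{"tx": -0.8,"ty": 0.06,"tz": 0,"ax": 0,"ay": 0,"az": 0},{"tx": -0.7,"ty": 0,"tz": 0,"ax": 0,"ay": 0,"az": 0},{"tx": -0.6,"ty": 0,"tz": 0,"ax": 0,"ay": 0,"az": 0},{"tx": -0.4,"ty": 0,"tz": 0,"ax": 0,"ay": 0,"az": 0},{"tx": -0.12,"ty": 0,"tz": 0,"ax": 0,"ay": 0,"az": 0},{"tx": 0,"ty": 0,"tz": 0,"ax": 0,"ay": 0,"az": 0}]}}

```text
t: 13.8
position: [0.4876, -0.113, 0.232]
tool_rot: [[0.002, 1.0, -0.002], [1.0, -0.002, 0.001], [0.001, -0.002, -1.0]]
ft_force: [0.2, 0.9, -0.8]
width: 0.318
grip_force: 11.9
```

>>> {"method": "send_rows", "body": {"motion": [{"tx": 0,"ty": 0,"tz": 0,"ax": 0,"ay": 0,"az": -1},{"tx": 0,"ty": 0,"tz": 0,"ax": 0,"ay": 0,"az": -1},{"tx": 0,"ty": 0,"tz": 0,"ax": 0,"ay": 0,"az": -1},{"tx": 0,"ty": 0,"tz": 0,"ax": 0,"ay": 0,"az": -1},{"tx": 0,"ty": 0,"tz": 0,"ax": 0,"ay": 0,"az": -1},{"tx": 0,"ty": 0,"tz": 0,"ax": 0,"ay": 0,"az": -1},{"tx": 0,"ty": 0,"tz": 0,"ax": 0,"ay": 0,"az": -1},{"tx": 0,"ty": 0,"tz": 0,"ax": 0,"ay": 0,"az": -1}]}}

```text
t: 14.6
position: [0.4881, -0.1111, 0.2328]
tool_rot: [[-0.747, 0.665, -0.001], [0.665, 0.747, 0.001], [0.001, -0.0, -1.0]]
ft_force: [-0.4, 0.5, -0.6]
width: 0.317
grip_force: 11.9
```

>>> {"method": "send_rows", "body": {"motion": [{"tx": 0,"ty": 0,"tz": 0.4,"ax": 0,"ay": 0,"az": 0},{"tx": 0,"ty": 0,"tz": 0.6,"ax": 0,"ay": 0,"az": 0},{"tx": 0,"ty": 0,"tz": 0.6,"ax": 0,"ay": 0,"az": 0},{"tx": 0,"ty": 0,"tz": 0.4,"ax": 0,"ay": 0,"az": 0},{"tx": 0,"ty": 0,"tz": 0.2,"ax": 0,"ay": 0,"az": 0},{"tx": 0,"ty": 0,"tz": 0,"ax": 0,"ay": 0,"az": 0},{"tx": 0,"ty": 0,"tz": 0,"ax": 0,"ay": 0,"az": 0}]}}

```text
t: 15.3
position: [0.4891, -0.1123, 0.1243]
tool_rot: [[-0.744, 0.669, 0.001], [0.669, 0.744, -0.0], [-0.001, 0.0, -1.0]]
ft_force: [0.6, 0.2, 0.1]
width: 0.314
grip_force: 11.9
```

Run:
```python
from h import *
o=get_obs(); print(o["t"],o["position"],o["tool_rot"])
p=read_camera("scene"); cv2.imwrite("pics/scene6.png",p["color"][180:360,90:290].repeat(3,0).repeat(3,1))
```

```text
15.3 [ 0.48905218 -0.1123318   0.12427674] [[-7.43646412e-01  6.68572328e-01  1.02772773e-03]
 [ 6.68572217e-01  7.43647054e-01 -4.98638290e-04]
 [-1.09764246e-03  3.16299631e-04 -9.99999348e-01]]
```

View pics/scene6.png

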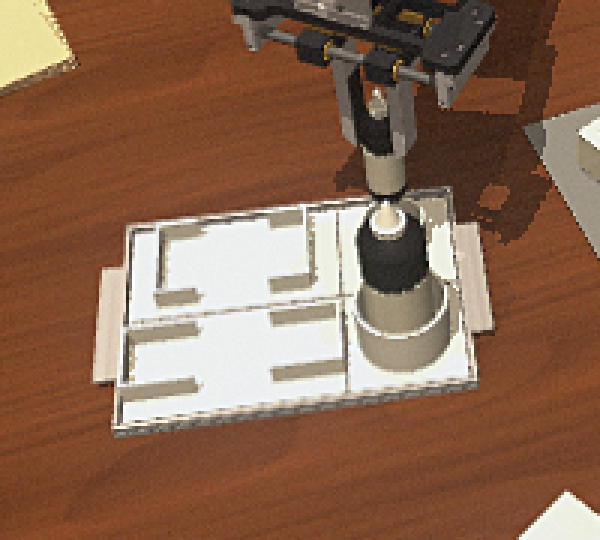

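The large bottle stands in its well at crop (400,300), and the small one hangs upright over the narrow well behind it. Lowering it now.

>>> {"method": "send_rows", "body": {"motion": [{"tx": 0,"ty": 0,"tz": 0.4,"ax": 0,"ay": 0,"az": 0},{"tx": 0,"ty": 0,"tz": 0.4,"ax": 0,"ay": 0,"az": 0},{"tx": 0,"ty": 0,"tz": 0.2,"ax": 0,"ay": 0,"az": 0},{"tx": 0,"ty": 0,"tz": 0.08,"ax": 0,"ay": 0,"az": 0},{"tx": 0,"ty": 0,"tz": 0.06,"ax": 0,"ay": 0,"az": 0},{"tx": 0,"ty": 0,"tz": 0.04,"ax": 0,"ay": 0,"az": 0},{"tx": 0,"ty": 0,"tz": 0,"ax": 0,"ay": 0,"az": 0},{"tx": 0,"ty": 0,"tz": 0,"ax": 0,"ay": 0,"az": 0}]}}

```text
t: 16.15
position: [0.4889, -0.1127, 0.065]
tool_rot: [[-0.743, 0.669, 0.001], [0.669, 0.743, -0.0], [-0.001, 0.0, -1.0]]
ft_force: [0.0, -0.2, -0.6]
width: 0.318
grip_force: 11.9
```

>>> {"method": "send_rows", "body": {"motion": [{"tx": 0,"ty": 0,"tz": 0.04,"ax": 0,"ay": 0,"az": 0},{"tx": 0,"ty": 0,"tz": 0,"ax": 0,"ay": 0,"az": 0},{"tx": 0,"ty": 0,"tz": 0,"ax": 0,"ay": 0,"az": 0}]}}

```text
t: 16.45
position: [0.489, -0.1131, 0.0632]
tool_rot: [[-0.743, 0.669, 0.001], [0.669, 0.743, -0.001], [-0.001, -0.0, -1.0]]
ft_force: [-0.8, -2.4, 3.8]
width: 0.317
grip_force: 12.0
```

>>> {"method": "send_rows", "body": {"motion": [{"tx": 0,"ty": 0,"tz": 0,"ax": 0,"ay": 0,"az": 0},{"tx": 0,"ty": 0,"tz": 0,"ax": 0,"ay": 0,"az": 0},{"tx": 0,"ty": 0,"tz": 0,"ax": 0,"ay": 0,"az": 0},{"tx": 0,"ty": 0,"tz": -0.2,"ax": 0,"ay": 0,"az": 0},{"tx": 0,"ty": 0,"tz": -0.6,"ax": 0,"ay": 0,"az": 0},{"tx": 0,"ty": 0,"tz": -0.8,"ax": 0,"ay": 0,"az": 0},{"tx": 0,"ty": 0,"tz": -0.8,"ax": 0,"ay": 0,"az": 0},{"tx": 0,"ty": 0,"tz": -0.8,"ax": 0,"ay": 0,"az": 0}], "hand": 55}}

```text
t: 17.25
position: [0.4883, -0.1123, 0.2247]
tool_rot: [[-0.743, 0.669, 0.0], [0.669, 0.743, -0.0], [-0.0, 0.0, -1.0]]
ft_force: [0.6, -0.9, 0.2]
width: 0.585
grip_force: 0.0
```

>>> {"method": "send_rows", "body": {"motion": [{"tx": 0,"ty": 0,"tz": -0.5,"ax": 0,"ay": 0,"az": 1},{"tx": 0,"ty": 0,"tz": -0.5,"ax": 0,"ay": 0,"az": 1},{"tx": 0,"ty": 0,"tz": 0,"ax": 0,"ay": 0,"az": 1},{"tx": 0,"ty": 0,"tz": 0,"ax": 0,"ay": 0,"az": 1},{"tx": 0,"ty": 0,"tz": 0,"ax": 0,"ay": 0,"az": 1},{"tx": 0,"ty": 0,"tz": 0,"ax": 0,"ay": 0,"az": 1},{"tx": 0,"ty": 0,"tz": 0,"ax": 0,"ay": 0,"az": 1},{"tx": 0,"ty": 0,"tz": 0,"ax": 0,"ay": 0,"az": 1}], "hand": 70}}

```text
t: 18.05
position: [0.4884, -0.1124, 0.2731]
tool_rot: [[0.004, 1.0, 0.0], [1.0, -0.004, -0.0], [-0.0, 0.0, -1.0]]
ft_force: [0.2, 0.0, -0.3]
width: 0.747
grip_force: 0.0
```

>>> {"method": "send_rows", "body": {"motion": [{"tx": 0.6,"ty": 0.2,"tz": 0,"ax": 0,"ay": 0,"az": 0},{"tx": 0.9,"ty": 0.2,"tz": 0,"ax": 0,"ay": 0,"az": 0},{"tx": 0.9,"ty": 0.2,"tz": 0,"ax": 0,"ay": 0,"az": 0},{"tx": 0.9,"ty": 0.2,"tz": 0,"ax": 0,"ay": 0,"az": 0},{"tx": 0.9,"ty": 0.2,"tz": 0,"ax": 0,"ay": 0,"az": 0},{"tx": 0.9,"ty": 0.2,"tz": 0,"ax": 0,"ay": 0,"az": 0},{"tx": 0.9,"ty": 0.2,"tz": 0,"ax": 0,"ay": 0,"az": 0},{"tx": 0.4,"ty": 0.2,"tz": 0,"ax": 0,"ay": 0,"az": 0}]}}

```text
t: 18.85
position: [0.5681, 0.2111, 0.2731]
tool_rot: [[-0.004, 1.0, 0.0], [1.0, 0.004, 0.001], [0.001, 0.0, -1.0]]
ft_force: [-0.1, -0.6, 0.1]
width: 0.744
grip_force: 0.0
```

>>> {"method": "send_rows", "body": {"motion": [{"tx": 0,"ty": 0,"tz": 0,"ax": 0,"ay": 0,"az": 0.7},{"tx": 0,"ty": 0,"tz": 0,"ax": 0,"ay": 0,"az": 0.7},{"tx": 0,"ty": 0,"tz": 0,"ax": 0,"ay": 0,"az": 0.7},{"tx": 0,"ty": 0,"tz": 0,"ax": 0,"ay": 0,"az": 0},{"tx": 0,"ty": 0,"tz": 0,"ax": 0,"ay": 0,"az": 0}]}}

```text
t: 19.35
position: [0.5684, 0.2075, 0.2728]
tool_rot: [[0.217, 0.976, 0.0], [0.976, -0.217, 0.0], [0.0, 0.0, -1.0]]
ft_force: [-0.6, 0.0, -0.2]
width: 0.745
grip_force: 0.0
```

Run:
```python
from h import *
np.set_printoptions(precision=4,suppress=True)
o=get_obs(); print(o["t"],o["position"],o["tool_rot"])
p=read_camera("wrist"); cv2.imwrite("pics/wrist7.png",p["color"]); print(p["eye"])
for n in "machine gel_small".split():
    for s in silhouettes(p,n)[:3]:
        P,_=cloud(p,s["mask"])
        if len(P)<15: continue
        z=P[:,2]; hi=np.percentile(z,98)
        print(n,round(s["confidence"],2),np.array(s["centre"]),hi,np.median(P,0),rect(P[z>hi-.004]),rect(P[z>.012]))
```

```text
19.35 [0.5684 0.2075 0.2728] [[ 0.2166  0.9763  0.0003]
 [ 0.9763 -0.2166  0.0001]
 [ 0.0002  0.0002 -1.    ]]
[0.5831 0.278  0.4523]
machine 0.85 [ 60.4 196. ] 0.03482176370217541 [0.2289 0.2611 0.0283] ((220.43075561523438, 256.3259582519531), (101.94998931884766, 31.91860580444336), 72.3781967163086) ((225.35935974121094, 273.25933837890625), (137.09815979003906, 32.88127517700195), 73.72627258300781)
machine 0.75 [270.1 128.3] 0.03858394276103192 [0.5723 0.29   0.0353] ((570.5818481445312, 288.75714111328125), (117.71087646484375, 32.72980880737305), 77.48285675048828) ((572.8165893554688, 299.2325744628906), (139.47515869140625, 33.01506423950195), 77.48112487792969)
machine 0.41 [217.4   2.9] 0.019846569226423198 [0.5399 0.4695 0.0097] ((534.1259155273438, 469.3242492675781), (1.143837332725525, 7.6855692863464355), 82.84196472167969) ((539.2113647460938, 469.2106018066406), (1.7396516799926758, 17.720598220825195), 88.1209487915039)
```

View pics/wrist7.png

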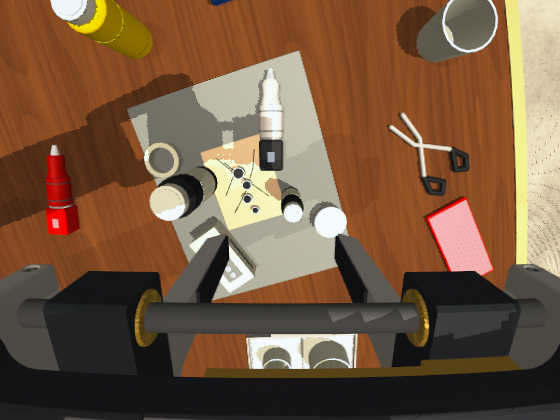

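The machine lies at (270,125), battery toward the robot, and the tool is aligned with it at 77.5°. gel_small at (291,203) is clear.

>>> {"method": "send_rows", "body": {"motion": [{"tx": 0.6,"ty": -0.11,"tz": 0.2,"ax": 0,"ay": 0,"az": 0},{"tx": 0.6,"ty": -0.1,"tz": 0.5,"ax": 0,"ay": 0,"az": 0},{"tx": 0.49,"ty": -0.1,"tz": 0.7,"ax": 0,"ay": 0,"az": 0},{"tx": 0,"ty": 0,"tz": 0.8,"ax": 0,"ay": 0,"az": 0},{"tx": 0,"ty": 0,"tz": 0.8,"ax": 0,"ay": 0,"az": 0},{"tx": 0,"ty": 0,"tz": 0.8,"ax": 0,"ay": 0,"az": 0},{"tx": 0,"ty": 0,"tz": 0.6,"ax": 0,"ay": 0,"az": 0},{"tx": 0,"ty": 0,"tz": 0,"ax": 0,"ay": 0,"az": 0}]}}

```text
t: 20.3
position: [0.5679, 0.2921, 0.0472]
tool_rot: [[0.218, 0.976, -0.01], [0.976, -0.218, -0.003], [-0.005, -0.009, -1.0]]
ft_force: [-1.7, -0.6, 0.0]
width: 0.747
grip_force: 0.0
```

>>> {"method": "send_rows", "body": {"motion": [{"tx": 0,"ty": 0,"tz": 0.3,"ax": 0,"ay": 0,"az": 0},{"tx": 0,"ty": 0,"tz": 0.2,"ax": 0,"ay": 0,"az": 0},{"tx": 0,"ty": 0,"tz": 0.1,"ax": 0,"ay": 0,"az": 0},{"tx": 0,"ty": 0,"tz": 0,"ax": 0,"ay": 0,"az": 0},{"tx": 0,"ty": 0,"tz": 0,"ax": 0,"ay": 0,"az": 0}]}}

```text
t: 20.8
position: [0.5724, 0.2935, 0.0233]
tool_rot: [[0.218, 0.976, 0.001], [0.976, -0.218, 0.0], [0.001, 0.001, -1.0]]
ft_force: [0.2, 0.4, 0.4]
width: 0.744
grip_force: 0.0
```

Down 16 mm more, then close.

>>> {"method": "send_rows", "body": {"motion": [{"tx": 0,"ty": 0,"tz": 0.2,"ax": 0,"ay": 0,"az": 0},{"tx": 0,"ty": 0,"tz": 0.12,"ax": 0,"ay": 0,"az": 0},{"tx": 0,"ty": 0,"tz": 0,"ax": 0,"ay": 0,"az": 0},{"tx": 0,"ty": 0,"tz": 0,"ax": 0,"ay": 0,"az": 0}]}}

```text
t: 21.2
position: [0.5715, 0.2933, 0.006]
tool_rot: [[0.218, 0.976, -0.001], [0.976, -0.218, -0.0], [-0.0, -0.001, -1.0]]
ft_force: [-0.3, 0.7, -0.4]
width: 0.743
grip_force: 0.0
```

>>> {"method": "send_rows", "body": {"motion": [{"tx": 0,"ty": 0,"tz": 0,"ax": 0,"ay": 0,"az": 0},{"tx": 0,"ty": 0,"tz": 0,"ax": 0,"ay": 0,"az": 0},{"tx": 0,"ty": 0,"tz": 0,"ax": 0,"ay": 0,"az": 0},{"tx": 0,"ty": 0,"tz": 0,"ax": 0,"ay": 0,"az": 0},{"tx": 0,"ty": 0,"tz": 0,"ax": 0,"ay": 0,"az": 0},{"tx": 0,"ty": 0,"tz": 0,"ax": 0,"ay": 0,"az": 0},{"tx": 0,"ty": 0,"tz": 0,"ax": 0,"ay": 0,"az": 0},{"tx": 0,"ty": 0,"tz": 0,"ax": 0,"ay": 0,"az": 0}], "hand": 25, "force": 30}}

```text
t: 22.0
position: [0.5718, 0.2934, 0.0065]
tool_rot: [[0.218, 0.976, 0.0], [0.976, -0.218, 0.0], [0.0, 0.0, -1.0]]
ft_force: [-0.4, -0.6, 1.2]
width: 0.354
grip_force: 30.0
```

>>> {"method": "send_rows", "body": {"motion": [{"tx": 0,"ty": 0,"tz": -0.2,"ax": 0,"ay": 0,"az": 0},{"tx": 0,"ty": 0,"tz": -0.5,"ax": 0,"ay": 0,"az": 0},{"tx": 0,"ty": 0,"tz": -0.7,"ax": 0,"ay": 0,"az": 0},{"tx": 0,"ty": 0,"tz": -0.8,"ax": 0,"ay": 0,"az": 0},{"tx": 0,"ty": 0,"tz": -0.8,"ax": 0,"ay": 0,"az": 0},{"tx": 0,"ty": 0,"tz": -0.6,"ax": 0,"ay": 0,"az": 0},{"tx": 0,"ty": 0,"tz": -0.3,"ax": 0,"ay": 0,"az": -0.4},{"tx": 0,"ty": 0,"tz": 0,"ax": 0,"ay": 0,"az": 0}]}}

```text
t: 22.8
position: [0.5732, 0.2938, 0.2051]
tool_rot: [[0.177, 0.984, 0.006], [0.984, -0.177, 0.002], [0.003, 0.005, -1.0]]
ft_force: [0.3, 0.5, -1.5]
width: 0.357
grip_force: 30.0
```

>>> {"method": "send_rows", "body": {"motion": [{"tx": -0.3,"ty": 0.1,"tz": 0,"ax": 0,"ay": 0,"az": 0},{"tx": -0.5,"ty": 0.1,"tz": 0,"ax": 0,"ay": 0,"az": 0},{"tx": -0.7,"ty": 0.1,"tz": 0,"ax": 0,"ay": 0,"az": 0},{"tx": -0.8,"ty": 0.1,"tz": 0,"ax": 0,"ay": 0,"az": 0},{"tx": -0.8,"ty": 0.1,"tz": 0,"ax": 0,"ay": 0,"az": 0},{"tx": -0.8,"ty": 0.1,"tz": 0,"ax": 0,"ay": 0,"az": 0},{"tx": -0.8,"ty": 0.1,"tz": 0,"ax": 0,"ay": 0,"az": 0},{"tx": -0.8,"ty": 0.1,"tz": 0,"ax": 0,"ay": 0,"az": 0}]}}

```text
t: 23.6
position: [0.5606, 0.0133, 0.1991]
tool_rot: [[0.178, 0.984, -0.004], [0.984, -0.178, 0.0], [-0.0, -0.004, -1.0]]
ft_force: [1.4, -1.1, -2.4]
width: 0.358
grip_force: 30.0
```

>>> {"method": "send_rows", "body": {"motion": [{"tx": -0.8,"ty": 0.1,"tz": 0,"ax": 0,"ay": 0,"az": 0},{"tx": -0.8,"ty": 0.1,"tz": 0,"ax": 0,"ay": 0,"az": 0},{"tx": -0.8,"ty": 0.1,"tz": 0,"ax": 0,"ay": 0,"az": 0},{"tx": -0.8,"ty": 0.1,"tz": 0,"ax": 0,"ay": 0,"az": 0},{"tx": -0.8,"ty": 0.1,"tz": 0,"ax": 0,"ay": 0,"az": 0},{"tx": -0.7,"ty": 0.1,"tz": 0,"ax": 0,"ay": 0,"az": 0},{"tx": -0.5,"ty": 0.1,"tz": 0,"ax": 0,"ay": 0,"az": 0},{"tx": -0.3,"ty": 0.1,"tz": 0,"ax": 0,"ay": 0,"az": 0}]}}

```text
t: 24.4
position: [0.5512, -0.2642, 0.199]
tool_rot: [[0.18, 0.984, -0.004], [0.984, -0.18, 0.002], [0.001, -0.004, -1.0]]
ft_force: [0.3, 0.5, -2.5]
width: 0.358
grip_force: 30.0
```

Run:
```python
from h import *
np.set_printoptions(precision=4,suppress=True)
o=get_obs(); print(o["t"],o["position"],o["tool_rot"],o["width"],o["ft_force"])
p=read_camera("scene"); cv2.imwrite("pics/scene8.png",p["color"][130:350,60:300].repeat(2,0).repeat(2,1))
for n in "bay_slim bay_broad machine".split():
    for s in silhouettes(p,n)[:3]:
        P,_=cloud(p,s["mask"]); z=P[:,2]; print(n,s["confidence"],np.median(P,0),rect(P[(z>.02)&(z<.032)]) if n[0]=='b' else rect(P),np.percentile(z,[2,98]))
```

```text
24.4 [ 0.5512 -0.2642  0.199 ] [[ 0.1802  0.9836 -0.0036]
 [ 0.9836 -0.1802  0.002 ]
 [ 0.0013 -0.0039 -1.    ]] 0.35771453616425825 [ 0.3132  0.5298 -2.4946]
bay_slim 0.95 [ 0.5611 -0.2606  0.0088] ((559.2799072265625, -257.14202880859375), (165.88087463378906, 61.443946838378906), 79.13851928710938) [0.0038 0.0287]
bay_broad 0.85 [ 0.4677 -0.2421  0.0079] ((478.1415100097656, -243.05349731445312), (121.68160247802734, 100.16105651855469), 78.98236846923828) [0.0038 0.0279]
bay_broad 0.52 [ 0.4958 -0.1142  0.0893] ((0.0, 0.0), (0.0, 0.0), 0.0) [0.0642 0.1103]
machine 0.89 [0.2276 0.2504 0.026 ] ((208.49661254882812, 272.3714294433594), (131.25936889648438, 72.39664459228516), 75.22130584716797) [0.0015 0.0369]
machine 0.83 [0.5901 0.482  0.0269] ((596.96435546875, 498.7909851074219), (140.17529296875, 57.170475006103516), 5.764907360076904) [0.0065 0.0356]
machine 0.78 [ 0.5623 -0.2485  0.2179] ((473.7310791015625, -257.80426025390625), (140.03541564941406, 321.55780029296875), 88.12775421142578) [-0.0005  0.2298]
```

View pics/scene8.png

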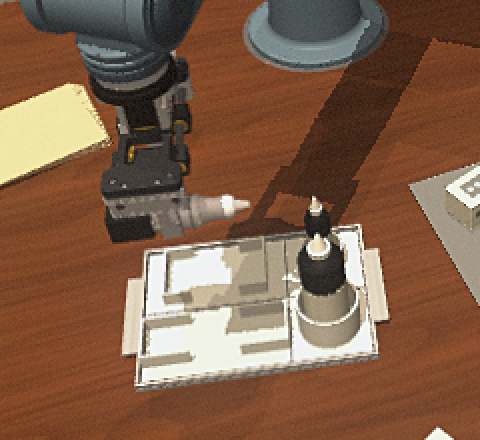

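Both bottles stand in their wells, and the machine hangs level above the slim bay with its tip toward the bottles, crop (235,205).

>>> {"method": "send_rows", "body": {"motion": [{"tx": 0,"ty": 0,"tz": 0.3,"ax": 0,"ay": 0,"az": 0},{"tx": 0,"ty": 0,"tz": 0.6,"ax": 0,"ay": 0,"az": 0},{"tx": 0,"ty": 0,"tz": 0.6,"ax": 0,"ay": 0,"az": 0},{"tx": 0,"ty": 0,"tz": 0.4,"ax": 0,"ay": 0,"az": 0},{"tx": 0,"ty": 0,"tz": 0.2,"ax": 0,"ay": 0,"az": 0},{"tx": 0,"ty": 0,"tz": 0,"ax": 0,"ay": 0,"az": 0},{"tx": 0,"ty": 0,"tz": 0,"ax": 0,"ay": 0,"az": 0}]}}

```text
t: 25.3
position: [0.5537, -0.2619, 0.0972]
tool_rot: [[0.176, 0.984, 0.001], [0.984, -0.176, -0.001], [-0.0, 0.001, -1.0]]
ft_force: [0.8, 0.2, -1.9]
width: 0.354
grip_force: 30.0
```

Run:
```python
from h import *
np.set_printoptions(precision=4,suppress=True)
o=get_obs(); print(o["t"],o["position"],o["tool_rot"])
for c in ("scene","side"):
  p=read_camera(c)
  for n in ["machine"]:
    for s in silhouettes(p,n)[:4]:
        if abs(cloud(p,s["mask"])[0][:,1].mean()+.25)>.1: continue
        P,_=cloud(p,cv2.erode(s["mask"].astype(np.uint8),np.ones((3,3)))>0); P=P[np.linalg.norm(P-np.median(P,0),axis=1)<.09]; print(c,np.median(P,0),rect(P),np.percentile(P[:,2],[2,98]))
```

```text
25.3 [ 0.5537 -0.2619  0.0972] [[ 0.1764  0.9843  0.001 ]
 [ 0.9843 -0.1764 -0.0007]
 [-0.0005  0.0011 -1.    ]]
scene [ 0.5663 -0.2394  0.1161] ((562.6865844726562, -260.85137939453125), (131.36166381835938, 21.07033920288086), 82.0147933959961) [0.1014 0.1272]
side [ 0.5387 -0.2975  0.1214] ((550.06005859375, -267.4853820800781), (118.67060852050781, 30.756988525390625), 79.43067932128906) [0.1012 0.1291]
```

>>> {"method": "send_rows", "body": {"motion": [{"tx": 0,"ty": 0.08,"tz": 0.3,"ax": 0,"ay": 0,"az": 0},{"tx": 0,"ty": 0,"tz": 0.4,"ax": 0,"ay": 0,"az": 0},{"tx": 0,"ty": 0,"tz": 0.4,"ax": 0,"ay": 0,"az": 0},{"tx": 0,"ty": 0,"tz": 0.3,"ax": 0,"ay": 0,"az": 0},{"tx": 0,"ty": 0,"tz": 0.14,"ax": 0,"ay": 0,"az": 0},{"tx": 0,"ty": 0,"tz": 0.1,"ax": 0,"ay": 0,"az": 0},{"tx": 0,"ty": 0,"tz": 0,"ax": 0,"ay": 0,"az": 0},{"tx": 0,"ty": 0,"tz": 0,"ax": 0,"ay": 0,"az": 0}]}}

```text
t: 26.3
position: [0.5577, -0.2633, 0.0152]
tool_rot: [[0.177, 0.984, 0.001], [0.984, -0.177, -0.001], [-0.001, 0.001, -1.0]]
ft_force: [-0.3, 0.3, -2.2]
width: 0.356
grip_force: 30.0
```

>>> {"method": "send_rows", "body": {"motion": [{"tx": 0.02,"ty": 0,"tz": 0.03,"ax": 0,"ay": 0,"az": 0},{"tx": 0,"ty": 0,"tz": 0.02,"ax": 0,"ay": 0,"az": 0},{"tx": 0,"ty": 0,"tz": 0,"ax": 0,"ay": 0,"az": 0},{"tx": 0,"ty": 0,"tz": 0,"ax": 0,"ay": 0,"az": 0}]}}

```text
t: 26.7
position: [0.5573, -0.2619, 0.0121]
tool_rot: [[0.177, 0.984, 0.0], [0.984, -0.177, -0.0], [-0.0, 0.0, -1.0]]
ft_force: [-0.1, 0.8, -2.9]
width: 0.355
grip_force: 30.0
```

>>> {"method": "send_rows", "body": {"motion": [{"tx": 0,"ty": 0,"tz": 0.02,"ax": 0,"ay": 0,"az": 0},{"tx": 0,"ty": 0,"tz": 0,"ax": 0,"ay": 0,"az": 0},{"tx": 0,"ty": 0,"tz": 0,"ax": 0,"ay": 0,"az": 0}]}}

```text
t: 27.0
position: [0.5575, -0.262, 0.0115]
tool_rot: [[0.177, 0.984, 0.0], [0.984, -0.177, -0.0], [-0.0, 0.0, -1.0]]
ft_force: [-2.2, 1.3, 2.3]
width: 0.354
grip_force: 30.0
```

>>> {"method": "send_rows", "body": {"motion": [{"tx": 0,"ty": 0,"tz": 0,"ax": 0,"ay": 0,"az": 0},{"tx": 0,"ty": 0,"tz": 0,"ax": 0,"ay": 0,"az": 0},{"tx": 0,"ty": 0,"tz": 0,"ax": 0,"ay": 0,"az": 0},{"tx": 0,"ty": 0,"tz": -0.3,"ax": 0,"ay": 0,"az": 0},{"tx": 0,"ty": 0,"tz": -0.7,"ax": 0,"ay": 0,"az": 0},{"tx": 0,"ty": 0,"tz": -1,"ax": 0,"ay": 0,"az": 0},{"tx": 0,"ty": 0,"tz": -1,"ax": 0,"ay": 0,"az": 0},{"tx": 0,"ty": 0,"tz": -1,"ax": 0,"ay": 0,"az": 0}], "hand": 56}}

```text
t: 27.8
position: [0.5571, -0.2617, 0.2142]
tool_rot: [[0.177, 0.984, 0.001], [0.984, -0.177, -0.001], [-0.001, 0.001, -1.0]]
ft_force: [0.5, -1.2, 0.1]
width: 0.595
grip_force: 0.0
```

>>> {"method": "send_rows", "body": {"motion": [{"tx": 0,"ty": 0,"tz": 0,"ax": 0,"ay": 0,"az": -1},{"tx": 0,"ty": 0,"tz": 0,"ax": 0,"ay": 0,"az": -1},{"tx": 0,"ty": 0,"tz": 0,"ax": 0,"ay": 0,"az": -1},{"tx": 0,"ty": 0,"tz": 0,"ax": 0,"ay": 0,"az": -1},{"tx": 0,"ty": 0,"tz": 0,"ax": 0,"ay": 0,"az": -1},{"tx": 0,"ty": 0,"tz": 0,"ax": 0,"ay": 0,"az": -0.53},{"tx": 0,"ty": 0,"tz": 0,"ax": 0,"ay": 0,"az": 0}], "hand": 84}}

```text
t: 28.5
position: [0.5574, -0.2619, 0.2121]
tool_rot: [[-0.39, 0.921, 0.001], [0.921, 0.39, -0.001], [-0.001, 0.001, -1.0]]
ft_force: [0.1, 0.1, -0.7]
width: 0.895
grip_force: 0.0
```

>>> {"method": "send_rows", "body": {"motion": [{"tx": 0.6,"ty": 0.1,"tz": 0,"ax": 0,"ay": 0,"az": 0},{"tx": 0.8,"ty": 0.1,"tz": 0,"ax": 0,"ay": 0,"az": 0},{"tx": 0.8,"ty": 0.1,"tz": 0,"ax": 0,"ay": 0,"az": 0},{"tx": 0.8,"ty": 0.1,"tz": 0,"ax": 0,"ay": 0,"az": 0},{"tx": 0.8,"ty": 0.1,"tz": 0,"ax": 0,"ay": 0,"az": 0},{"tx": 0.8,"ty": 0.1,"tz": 0,"ax": 0,"ay": 0,"az": 0},{"tx": 0.4,"ty": 0.2,"tz": 0,"ax": 0,"ay": 0,"az": 0},{"tx": 0,"ty": 0,"tz": 0,"ax": 0,"ay": 0,"az": 0}]}}

```text
t: 29.3
position: [0.4963, -0.014, 0.2118]
tool_rot: [[-0.393, 0.92, 0.001], [0.92, 0.393, -0.0], [-0.001, 0.001, -1.0]]
ft_force: [0.0, 0.3, -0.5]
width: 0.895
grip_force: 0.0
```

Run:
```python
from h import *
np.set_printoptions(precision=4,suppress=True)
o=get_obs(); print(o["t"],o["position"],o["tool_rot"])
p=read_camera("scene"); cv2.imwrite("pics/scene9.png",np.hstack([p["color"][190:350,90:270],read_camera("wrist")["color"][::2,::2][:160]]).repeat(1,0))
for s in silhouettes(p,"machine")[:4]:
    P,_=cloud(p,s["mask"]); z=P[:,2]; print(s["confidence"],rect(P[z>.012]),np.percentile(z,[2,98]))
p=read_camera("wrist")
for s in silhouettes(p,"carton")[:2]:
    P,_=cloud(p,s["mask"]); z=P[:,2]; print("carton",s["confidence"],rect(P[z>.035]),np.percentile(z,[2,98]))
```

```text
29.3 [ 0.4963 -0.014   0.2118] [[-0.3927  0.9197  0.0013]
 [ 0.9197  0.3927 -0.    ]
 [-0.0005  0.0012 -1.    ]]
0.92 ((227.830078125, 267.00439453125), (131.49786376953125, 36.899105072021484), 70.40483093261719) [0.0035 0.0363]
0.63 ((553.9418334960938, -258.6108093261719), (136.38125610351562, 51.319400787353516), 84.04551696777344) [0.0186 0.045 ]
0.62 ((450.8737487792969, 231.70053100585938), (47.538490295410156, 50.597816467285156), 11.982658386230469) [0.0031 0.1487]
0.56 ((596.15966796875, 487.1738586425781), (136.94058227539062, 37.20048141479492), 4.0621161460876465) [-0.001   0.0353]
carton 0.62 ((453.4200744628906, 113.46112823486328), (49.87122344970703, 99.18274688720703), 23.07769012451172) [0.0407 0.0449]
```

View pics/scene9.png

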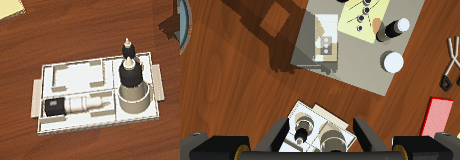

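The machine lies in the slim bay (left half, 75,105), both bottles are standing, and the carton is lined up with the tool (right half, 325,40).

>>> {"method": "send_rows", "body": {"motion": [{"tx": 0.4,"ty": 0.05,"tz": 0,"ax": 0,"ay": 0,"az": 0},{"tx": 0.5,"ty": 0.05,"tz": 0,"ax": 0,"ay": 0,"az": 0},{"tx": 0.5,"ty": 0.05,"tz": 0,"ax": 0,"ay": 0,"az": 0},{"tx": 0.5,"ty": 0.06,"tz": 0,"ax": 0,"ay": 0,"az": 0},{"tx": 0.5,"ty": 0,"tz": 0,"ax": 0,"ay": 0,"az": 0},{"tx": 0.28,"ty": 0,"tz": 0,"ax": 0,"ay": 0,"az": 0},{"tx": 0,"ty": 0,"tz": 0.5,"ax": 0,"ay": 0,"az": 0},{"tx": 0,"ty": 0,"tz": 0.5,"ax": 0,"ay": 0,"az": 0}]}}

```text
t: 30.35
position: [0.4548, 0.1111, 0.1613]
tool_rot: [[-0.39, 0.921, 0.003], [0.921, 0.39, -0.0], [-0.001, 0.002, -1.0]]
ft_force: [1.4, 0.3, -0.6]
width: 0.896
grip_force: 0.0
```

>>> {"method": "send_rows", "body": {"motion": [{"tx": 0,"ty": 0,"tz": 0.5,"ax": 0,"ay": 0,"az": 0},{"tx": 0,"ty": 0,"tz": 0.5,"ax": 0,"ay": 0,"az": 0},{"tx": 0,"ty": 0,"tz": 0.5,"ax": 0,"ay": 0,"az": 0},{"tx": 0,"ty": 0,"tz": 0,"ax": 0,"ay": 0,"az": 0},{"tx": 0,"ty": 0,"tz": 0,"ax": 0,"ay": 0,"az": 0}]}}

```text
t: 30.85
position: [0.4542, 0.1109, 0.0862]
tool_rot: [[-0.39, 0.921, -0.0], [0.921, 0.39, -0.0], [0.0, -0.0, -1.0]]
ft_force: [-0.1, -0.2, -0.1]
width: 0.896
grip_force: 0.0
```

Correcting (-0.001, +0.0025) and going down 75 mm.

>>> {"method": "send_rows", "body": {"motion": [{"tx": 0.05,"ty": 0,"tz": 0.4,"ax": 0,"ay": 0,"az": 0},{"tx": 0,"ty": 0,"tz": 0.4,"ax": 0,"ay": 0,"az": 0},{"tx": 0,"ty": 0,"tz": 0.4,"ax": 0,"ay": 0,"az": 0},{"tx": 0,"ty": 0,"tz": 0.2,"ax": 0,"ay": 0,"az": 0},{"tx": 0,"ty": 0,"tz": 0.1,"ax": 0,"ay": 0,"az": 0},{"tx": 0,"ty": 0,"tz": 0,"ax": 0,"ay": 0,"az": 0},{"tx": 0,"ty": 0,"tz": 0,"ax": 0,"ay": 0,"az": 0}]}}

```text
t: 31.55
position: [0.4539, 0.1137, 0.012]
tool_rot: [[-0.39, 0.921, 0.002], [0.921, 0.39, -0.0], [-0.001, 0.002, -1.0]]
ft_force: [0.2, -0.2, -0.4]
width: 0.897
grip_force: 0.0
```

>>> {"method": "send_rows", "body": {"motion": [{"tx": 0,"ty": 0,"tz": 0,"ax": 0,"ay": 0,"az": 0},{"tx": 0,"ty": 0,"tz": 0,"ax": 0,"ay": 0,"az": 0},{"tx": 0,"ty": 0,"tz": 0,"ax": 0,"ay": 0,"az": 0},{"tx": 0,"ty": 0,"tz": 0,"ax": 0,"ay": 0,"az": 0},{"tx": 0,"ty": 0,"tz": 0,"ax": 0,"ay": 0,"az": 0},{"tx": 0,"ty": 0,"tz": 0,"ax": 0,"ay": 0,"az": 0},{"tx": 0,"ty": 0,"tz": 0,"ax": 0,"ay": 0,"az": 0},{"tx": 0,"ty": 0,"tz": 0,"ax": 0,"ay": 0,"az": 0}], "hand": 42, "force": 18}}

```text
t: 32.35
position: [0.453, 0.1137, 0.0111]
tool_rot: [[-0.39, 0.921, 0.0], [0.921, 0.39, 0.0], [-0.0, 0.0, -1.0]]
ft_force: [0.0, -0.4, 2.0]
width: 0.53
grip_force: 18.0
```

>>> {"method": "send_rows", "body": {"motion": [{"tx": 0,"ty": 0,"tz": -0.2,"ax": 0,"ay": 0,"az": 0},{"tx": 0,"ty": 0,"tz": -0.5,"ax": 0,"ay": 0,"az": 0},{"tx": 0,"ty": 0,"tz": -0.7,"ax": 0,"ay": 0,"az": 0},{"tx": 0,"ty": 0,"tz": -0.7,"ax": 0,"ay": 0,"az": 0},{"tx": 0,"ty": 0,"tz": -0.7,"ax": 0,"ay": 0,"az": 0},{"tx": 0,"ty": 0,"tz": -0.6,"ax": 0,"ay": 0,"az": 0},{"tx": 0,"ty": 0,"tz": -0.3,"ax": 0,"ay": 0,"az": 0},{"tx": 0,"ty": 0,"tz": 0,"ax": 0,"ay": 0,"az": 0}]}}

```text
t: 33.15
position: [0.4543, 0.1137, 0.1989]
tool_rot: [[-0.39, 0.921, 0.005], [0.921, 0.39, -0.0], [-0.002, 0.005, -1.0]]
ft_force: [0.2, -0.6, -2.1]
width: 0.533
grip_force: 18.0
```

>>> {"method": "send_rows", "body": {"motion": [{"tx": 0,"ty": 0,"tz": 0,"ax": 0,"ay": 0,"az": 0.5},{"tx": 0,"ty": 0,"tz": 0,"ax": 0,"ay": 0,"az": 1},{"tx": 0,"ty": 0,"tz": 0,"ax": 0,"ay": 0,"az": 1},{"tx": 0,"ty": 0,"tz": 0,"ax": 0,"ay": 0,"az": 1},{"tx": 0,"ty": 0,"tz": 0,"ax": 0,"ay": 0,"az": 1},{"tx": 0,"ty": 0,"tz": 0,"ax": 0,"ay": 0,"az": 0.7},{"tx": 0,"ty": 0,"tz": 0,"ax": 0,"ay": 0,"az": 0.33},{"tx": 0,"ty": 0,"tz": 0,"ax": 0,"ay": 0,"az": 0}]}}

```text
t: 33.95
position: [0.4518, 0.1137, 0.1944]
tool_rot: [[0.177, 0.984, -0.003], [0.984, -0.177, -0.0], [-0.001, -0.003, -1.0]]
ft_force: [-0.2, 0.2, -1.4]
width: 0.532
grip_force: 18.0
```

>>> {"method": "send_rows", "body": {"motion": [{"tx": -0.3,"ty": 0.15,"tz": 0,"ax": 0,"ay": 0,"az": 0},{"tx": -0.5,"ty": 0.15,"tz": 0,"ax": 0,"ay": 0,"az": 0},{"tx": -0.6,"ty": 0.15,"tz": 0,"ax": 0,"ay": 0,"az": 0},{"tx": -0.6,"ty": 0.15,"tz": 0,"ax": 0,"ay": 0,"az": 0},{"tx": -0.6,"ty": 0.15,"tz": 0,"ax": 0,"ay": 0,"az": 0},{"tx": -0.6,"ty": 0.15,"tz": 0,"ax": 0,"ay": 0,"az": 0},{"tx": -0.6,"ty": 0.15,"tz": 0,"ax": 0,"ay": 0,"az": 0},{"tx": -0.6,"ty": 0.15,"tz": 0,"ax": 0,"ay": 0,"az": 0}]}}

```text
t: 34.75
position: [0.4723, -0.1144, 0.195]
tool_rot: [[0.176, 0.984, -0.001], [0.984, -0.176, 0.001], [0.0, -0.002, -1.0]]
ft_force: [0.1, 0.8, -1.9]
width: 0.539
grip_force: 18.0
```

>>> {"method": "send_rows", "body": {"motion": [{"tx": -0.6,"ty": 0.1,"tz": 0,"ax": 0,"ay": 0,"az": 0},{"tx": -0.6,"ty": 0.1,"tz": 0,"ax": 0,"ay": 0,"az": 0},{"tx": -0.5,"ty": 0.1,"tz": 0,"ax": 0,"ay": 0,"az": 0},{"tx": -0.5,"ty": 0,"tz": 0,"ax": 0,"ay": 0,"az": 0},{"tx": -0.32,"ty": 0,"tz": 0,"ax": 0,"ay": 0,"az": 0},{"tx": 0,"ty": 0,"tz": 0,"ax": 0,"ay": 0,"az": 0},{"tx": 0,"ty": 0,"tz": 0,"ax": 0,"ay": 0,"az": 0}]}}

```text
t: 35.45
position: [0.4652, -0.2395, 0.1954]
tool_rot: [[0.177, 0.984, -0.001], [0.984, -0.177, 0.001], [0.001, -0.001, -1.0]]
ft_force: [-1.1, 0.7, -1.9]
width: 0.531
grip_force: 18.0
```

>>> {"method": "send_rows", "body": {"motion": [{"tx": -0.01,"ty": 0.02,"tz": 0.3,"ax": 0,"ay": 0,"az": 0},{"tx": 0,"ty": 0,"tz": 0.6,"ax": 0,"ay": 0,"az": 0},{"tx": 0,"ty": 0,"tz": 0.6,"ax": 0,"ay": 0,"az": 0},{"tx": 0,"ty": 0,"tz": 0.6,"ax": 0,"ay": 0,"az": 0},{"tx": 0,"ty": 0,"tz": 0.4,"ax": 0,"ay": 0,"az": 0},{"tx": 0,"ty": 0,"tz": 0.2,"ax": 0,"ay": 0,"az": 0},{"tx": 0,"ty": 0,"tz": 0,"ax": 0,"ay": 0,"az": 0},{"tx": 0,"ty": 0,"tz": 0,"ax": 0,"ay": 0,"az": 0}]}}

```text
t: 36.25
position: [0.4669, -0.2407, 0.0615]
tool_rot: [[0.176, 0.984, 0.001], [0.984, -0.176, -0.001], [-0.0, 0.001, -1.0]]
ft_force: [-0.4, 0.3, -2.0]
width: 0.531
grip_force: 18.0
```

Run:
```python
from h import *
a=read_camera("scene")["color"][180:350,80:280].repeat(2,0).repeat(2,1); b=read_camera("side")["color"][190:360,320:500].repeat(2,0).repeat(2,1)
cv2.imwrite("pics/p10.png",np.hstack([a,b]))
```

```text
(no output)
```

View pics/p10.png

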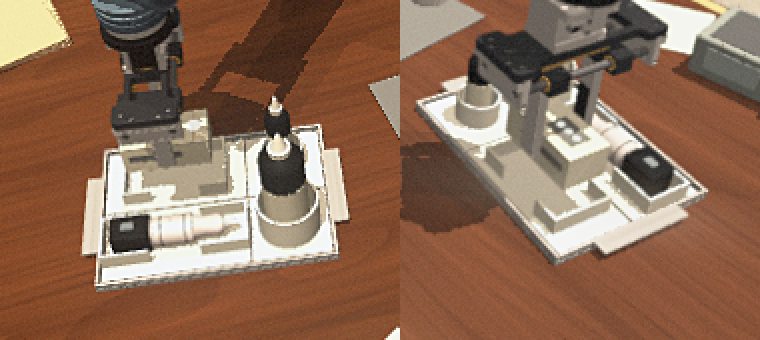

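The carton hovers level above the broad bay (left half 175,150; right half 570,150), and the machine sits in its bay. Lowering it now.

>>> {"method": "send_rows", "body": {"motion": [{"tx": 0,"ty": 0,"tz": 0.3,"ax": 0,"ay": 0,"az": 0},{"tx": 0,"ty": 0,"tz": 0.3,"ax": 0,"ay": 0,"az": 0},{"tx": 0,"ty": 0,"tz": 0.16,"ax": 0,"ay": 0,"az": 0},{"tx": 0,"ty": 0,"tz": 0.08,"ax": 0,"ay": 0,"az": 0},{"tx": 0,"ty": 0,"tz": 0.05,"ax": 0,"ay": 0,"az": 0},{"tx": 0,"ty": 0,"tz": 0,"ax": 0,"ay": 0,"az": 0},{"tx": 0,"ty": 0,"tz": 0,"ax": 0,"ay": 0,"az": 0}]}}

```text
t: 37.05
position: [0.4666, -0.241, 0.0167]
tool_rot: [[0.177, 0.984, 0.001], [0.984, -0.177, -0.001], [-0.0, 0.001, -1.0]]
ft_force: [0.4, -0.2, -0.5]
width: 0.531
grip_force: 18.0
```

>>> {"method": "send_rows", "body": {"motion": [{"tx": 0,"ty": 0,"tz": 0.02,"ax": 0,"ay": 0,"az": 0},{"tx": 0,"ty": 0,"tz": 0,"ax": 0,"ay": 0,"az": 0},{"tx": 0,"ty": 0,"tz": 0,"ax": 0,"ay": 0,"az": 0}]}}

```text
t: 37.35
position: [0.4667, -0.2411, 0.0161]
tool_rot: [[0.177, 0.984, 0.001], [0.984, -0.177, -0.001], [-0.0, 0.001, -1.0]]
ft_force: [-1.3, 0.6, 3.9]
width: 0.531
grip_force: 18.0
```

>>> {"method": "send_rows", "body": {"motion": [{"tx": 0,"ty": 0,"tz": 0,"ax": 0,"ay": 0,"az": 0},{"tx": 0,"ty": 0,"tz": 0,"ax": 0,"ay": 0,"az": 0},{"tx": 0,"ty": 0,"tz": 0,"ax": 0,"ay": 0,"az": 0},{"tx": 0,"ty": 0,"tz": 0,"ax": 0,"ay": 0,"az": 0},{"tx": 0,"ty": 0,"tz": -0.3,"ax": 0,"ay": 0,"az": 0},{"tx": 0,"ty": 0,"tz": -0.7,"ax": 0,"ay": 0,"az": 0},{"tx": 0,"ty": 0,"tz": -1,"ax": 0,"ay": 0,"az": 0},{"tx": 0,"ty": 0,"tz": -1,"ax": 0,"ay": 0,"az": 0}], "hand": 64}}

```text
t: 38.15
position: [0.4658, -0.2404, 0.1677]
tool_rot: [[0.177, 0.984, -0.0], [0.984, -0.177, 0.0], [0.0, -0.0, -1.0]]
ft_force: [-0.8, -1.1, -0.2]
width: 0.681
grip_force: 0.0
```

>>> {"method": "send_rows", "body": {"motion": [{"tx": 0,"ty": 0,"tz": -0.8,"ax": 0,"ay": 0,"az": 0},{"tx": 0,"ty": 0,"tz": -0.6,"ax": 0,"ay": 0,"az": 0},{"tx": 0,"ty": 0,"tz": -0.4,"ax": 0,"ay": 0,"az": 0},{"tx": 0,"ty": 0,"tz": 0,"ax": 0,"ay": 0,"az": 0},{"tx": 0,"ty": 0,"tz": 0,"ax": 0,"ay": 0,"az": 0}]}}

```text
t: 38.65
position: [0.4661, -0.2406, 0.2555]
tool_rot: [[0.177, 0.984, 0.0], [0.984, -0.177, -0.0], [-0.0, 0.0, -1.0]]
ft_force: [-0.3, 0.2, -0.5]
width: 0.681
grip_force: 0.0
```

Run:
```python
from h import *
np.set_printoptions(precision=4,suppress=True)
o=get_obs(); print(o["t"],o["position"])
p=read_camera("scene"); a=p["color"][170:370,80:440].repeat(2,0).repeat(2,1); b=read_camera("side")["color"][120:320,200:480].repeat(1,0)
cv2.imwrite("pics/p11.png",a); cv2.imwrite("pics/p12.png",b.repeat(2,0).repeat(2,1))
for k in ("gel_large","gel_small","carton"):
    for s in silhouettes(p,k)[:2]:
        P,_=cloud(p,s["mask"]); print(k,np.median(P,0),np.percentile(P[:,2],[2,98]))
```

```text
38.65 [ 0.4661 -0.2406  0.2555]
gel_large [0.4225 0.4423 0.0814] [-0.0002  0.1456]
gel_large [0.463  0.2239 0.0896] [0.004  0.1489]
gel_small [0.5869 0.1761 0.0646] [0.008  0.1089]
gel_small [ 0.4946 -0.1151  0.0881] [0.0588 0.1396]
carton [ 0.4812 -0.2429  0.0462] [0.0102 0.0508]
```

View pics/p11.png

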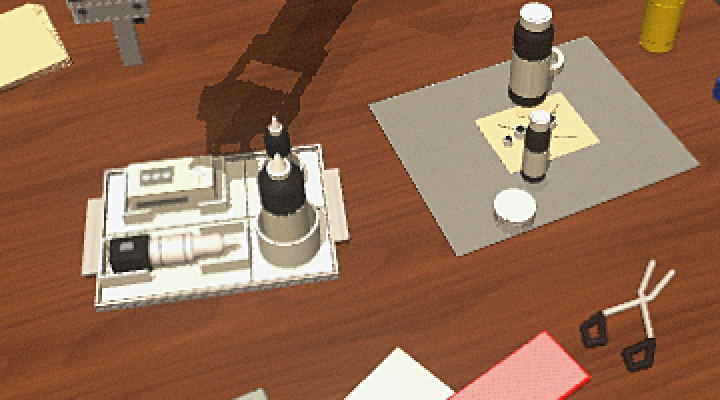

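View pics/p12.png

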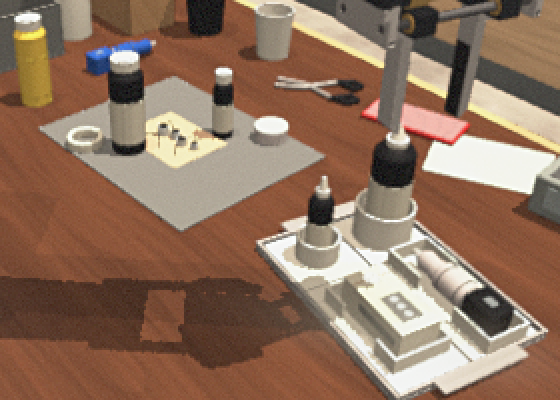

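Both views show all four items seated in the tray: bottles at (277,210) and (275,145), machine at (175,247), carton at (175,185) in the first crop. The two gel bottles still stand on the mat.

```bash
python3 -c "from bench import *; print(sign_off())"
```

```text
the job is handed in; nothing more can be done
None
```

The tray is packed and the job is handed in: both ink bottles upright in their wells, the machine in the slim bay, the carton in the broad bay, and the two gel bottles still standing on the mat, after about 39 s of the 115 s allowed.

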